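# Hang the desk pail in the caddy's posts and tip out the marble

## Task

Two like small pails stand on the desk. Take the one with the glass marble in it and hang it by its side pins in the two notched posts of the grey caddy, with its bottom-rim grip on the side away from the roll-top. Then tip it up by that bottom-rim grip so that the marble rolls out into the caddy's tray, and leave the pail hanging upright in the notches; leave the other pail alone.

Things in the scene. Friction and masses are not known exactly. Their poses are not given: they have to be found in the camera images.
- pail: The pail with the marble: open steel cone 60 mm tall, 48 mm wide at the foot, 90 mm at the rim, 0.2-0.35 kg. Origin at foot level straight below the pins' axis; z up; the cone is centred at x = +5 mm. Side pins 6 mm thick lie along y at z = 45 mm, ends at y = +84 and -84 mm. It hangs upright on them, its foot being weighted. The marble rolls out over the +x rim when tipped about 80 degrees or more.
- pail_bail (a point): Centre of the flat wooden handle on top of that pail's bail, at (0, 0, 125) mm in the pail's frame: 14 mm thick along the pail's x, 50 mm long along y, 16 mm high. Pinch it along x to carry the pail. The wire bail, 103 mm wide, is stiff: it is fixed to the pail and always stands up in the plane x = 0.
- pail_grip: The grip on that pail's bottom rim, rigidly part of it: a wooden roller 18 mm in diameter, 20 mm long along y, on a flat steel arm 10 mm wide. Origin: the roller's centre, at (-85, 0, 12) mm in the pail's frame; axes as the pail's. Pinched by its two flat ends (along y) it can turn between the fingertips while it is carried up and over in an arc about the pins (radius 91 mm).
- caddy: The fixed grey caddy. Origin on the desk straight below the middle between its two notches; +x points to its roll-top housing (x = 150 to 215 mm, 70 mm high), y runs from post to post. Between and ahead of the posts lies the open tray: x = -45 to 145 mm, y = -57 to 57 mm, floor at z = 5 mm, rim at z = 32 mm.
- caddy_notch (a point): Midpoint between the caddy's two notches, at (0, 0, 100) mm in its frame: where the pins' axis lies when sunk home (the pail's origin is then 45 mm below). The Y-shaped posts are 10 mm thick, centred at y = +67 and -67 mm, 124 mm clear between them; the open V notches have 45 degree sides, are about 60 mm wide at the mouth, and their tips stand at z = 128 mm.
- marble_center (a point): The centre of the glass marble, 22 mm in diameter, 14 g, lying loose on the floor of the pail at the start.
- other_pail: The other pail, the same in shape and size, with a small steel pencil sharpener in it; its frame is like that of pail. To be left where it stands.

How it is judged:
By the outcome, as a careful person would: the job done as asked, in the order asked, and still so for the second after the job is handed in, with the robot touching nothing.
It also fails if it takes over 67 s, if anything falls off the work surface, if the arm or the gripper's body presses on something with over 40 N, if the wrist force passes 120 N, or if a joint passes its speed limit or range.

## Robot

A 6-joint arm with a two-finger parallel gripper is mounted at the origin on the work surface. World frame = base frame: x ahead of the robot, y to its left, z up, the work surface at z = 0. Lengths are in m, angles in rad, forces in N, time in s.
With the tool pointing down it reaches from about 0.35 to 0.975 m from the base axis. Payload 4.9 kg.
Tool frame: the origin (TCP) lies midway between the tips of the shut fingers; the grasp point (between the pads) lies 19 mm behind it; z points along the fingers, y is the direction in which the jaws open and shut (so a half turn about z gives the same grasp; the last joint's range is limited). The gripper opens to 85 mm and grips with 20 to 120 N. Pads are 22 mm wide; open, the fingers measure 114 mm over their backs; the gripper's body (76 mm by 85 mm) begins 54 mm behind the grasp point. The pads swing forward as they close: fully open they stand 13 mm farther back than shut.
Start: joints at [1.12, 0.053, 1.613, -0, 1.476, -0.119], TCP at [0.204, 0.591, 0.231] pointing down, gripper open.
Joint ranges: [-3.01, 3.01], [-1.01, 2.22], [0.06, 2.58], [-1.02, 4.17], [0.09, 2.62], [-3.14, 3.14]. Speed limits (rad/s): [2.57, 2.57, 3.14, 3.14, 3.14, 3.14].

## Interface

Orientations are given as a unit quaternion [w, x, y, z].
In Python, from plant import manip gives the robot as it stands. The module is installed in compiled form; this text tells all that it offers.
- The arm moves only by the tool move_arm, never from a script. Its argument "rows" is a list of rows, each an object of numbers: "tx", "ty", "tz": the shift along the tool's x, y, z in m; "ax", "ay", "az": the turn, a rotation vector about the tool's x, y, z in degrees; "jaw": the closure in counts, from 0 (fully open) to 255 (shut). In form: [{"tx": .., "ty": .., "tz": .., "ax": .., "ay": .., "az": .., "jaw": ..}, ...]. A call has 1 to 12 rows; each row shifts and turns the pose as measured when the row begins, along the tool's axes as they then stand; what a row does not reach is not made up. A row lasts 1/10 s, in which the tool goes at most 50 mm and 8.59 degrees, less where a joint would pass 70% of its speed; a pose out of reach is approached as far as the arm can. A call with a gripper value outside its range is refused whole. The fingers move at their own pace and stop on an object; the grip force is fixed at half the most. Time passes only in rows, so rows that do not move let the fingers close. It gives the time, the measured TCP pose, the force and the opening at its end, in the units of the state.
- manip.state(): the state, without advancing time (a new reading comes with each control period).
- manip.grab_frame(name): name is "scene" or "top" or "wrist"; returns a dict with "color" (480x640x3 uint8, red, green, blue), "intrinsics" (3x3 intrinsics, pixels), "R" (3x3) and "t" (3): a world point X has camera coordinates R X + t. Camera axes: x right, y down, z forward; pixel columns grow to the right and rows downward; lengths in m; the calibration is good to about 2 mm. A picture is of the moment at which its call begins. There is no depth.
- manip.job_done(): hands the job in, once; it reports no verdict.
The state is a dict: "time": time; "joint_pos": joint angles; "joint_vel": joint speeds; "joint_efforts": joint torques, N m; "tool_pos": TCP position; "tool_rot": TCP orientation; "contact_force": force on the tool from outside, world axes, zero at the start; "ft_torque": the same for the moment, N m; "gripper_width": opening from 0.0 (shut) to 1.0 (fully open).
Only numpy, scipy, OpenCV 4.12 (cv2) and the standard library are available. Lean on these libraries where they do the work, as an engineer would, in place of code of your own. Each camera call takes 0.05 s, during which the arm holds its last target.

## Working session

There is one attempt and no reset: what is moved stays moved. The work goes in short steps, Python scripts to look and compute and a tool call to move; the robot and the scene stay as the last step left them, time stands still between calls to the robot, and variables do not carry over. Pictures are saved under pics/ and viewed, and the job is handed in when it is done.

Besides the shell and the picture viewer there is one more tool, called as name(argument=value, ...) on one line, values as JSON. move_arm: Moves the arm, as the interface text tells. Its arguments: {"type":"object","properties":{"rows":{"type":"array"}},"required":["rows"]}

```bash
mkdir -p pics
python3 - <<'E'
from plant import manip
import cv2,json
import numpy as np,pickle
s=manip.state();print(s)
d={}
for n in("scene","top","wrist"):
    f=manip.grab_frame(n);d[n]=f
    cv2.imwrite(f"pics/{n}0.png",f["color"][:,:,::-1]);print(n,f["intrinsics"],f["R"],f["t"],-f["R"].T@f["t"])
pickle.dump(d,open("f0.pkl","wb"))
E
```

```text
{'time': 0.0, 'joint_pos': array([ 1.11999600e+00,  5.33813423e-02,  1.61426184e+00, -2.96116450e-05,
        1.47594973e+00, -1.18991074e-01]), 'joint_vel': array([-0.00038117,  0.00054722, -0.00044386, -0.001719  ,  0.00166523,
       -0.00104377]), 'joint_efforts': array([ 9.17788602e-04, -3.93696356e+01, -3.70175171e+01, -2.69451175e-05,
        7.23664052e-03,  8.48979852e-06]), 'tool_pos': array([0.2033368 , 0.59036766, 0.23006702]), 'tool_rot': array([-2.66950222e-04,  1.65143123e-01,  9.86269105e-01, -9.63958344e-04]), 'contact_force': array([-0.2048251 ,  0.65948671, -0.42020707]), 'ft_torque': array([ 0.00570076, -0.02604738, -0.0435791 ]), 'gripper_width': 0.9977118844467753}
scene [[507.3206667    0.         315.27523754]
 [  0.         507.3206667  243.07618364]
 [  0.           0.           1.        ]] [[-0.07662906  0.99699567  0.0112971 ]
 [ 0.81712391  0.06928874 -0.57228278]
 [-0.57134621 -0.03462236 -0.81997853]] [-0.07885773 -0.35073727  1.21473613] [0.97458791 0.14498    0.79622751]
top [[459.09048031   0.         320.53708881]
 [  0.         459.09048031 235.07942453]
 [  0.           0.           1.        ]] [[-1.21349290e-02 -9.99926354e-01 -1.74870373e-04]
 [-9.94855008e-01  1.20909747e-02 -1.00584900e-01]
 [ 1.00579607e-01 -1.04661995e-03 -9.94928463e-01]] [0.09280552 0.49070898 0.86778253] [0.40202925 0.08777378 0.91275568]
wrist [[349.58749257   0.         318.0320436 ]
 [  0.         349.58749257 235.57005213]
 [  0.           0.           1.        ]] [[ 0.3258075   0.94543173 -0.00288556]
 [ 0.89324733 -0.30682122  0.32858781]
 [ 0.30977199 -0.10963389 -0.94446902]] [-0.62413257 -0.04481499  0.3830352 ] [0.12472437 0.61831818 0.37468957]
```

View pics/scene0.png

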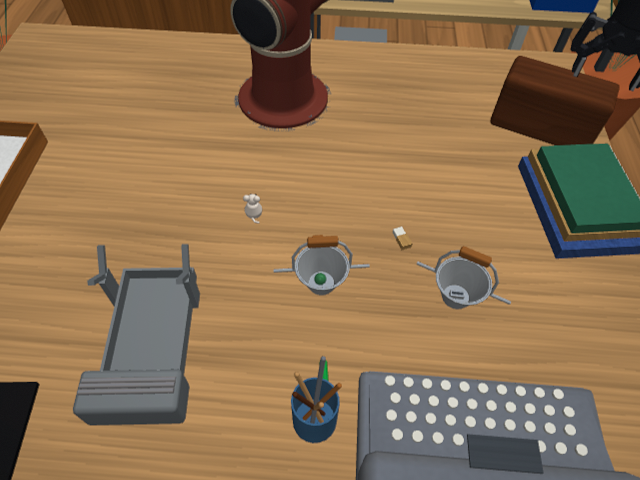

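View pics/top0.png

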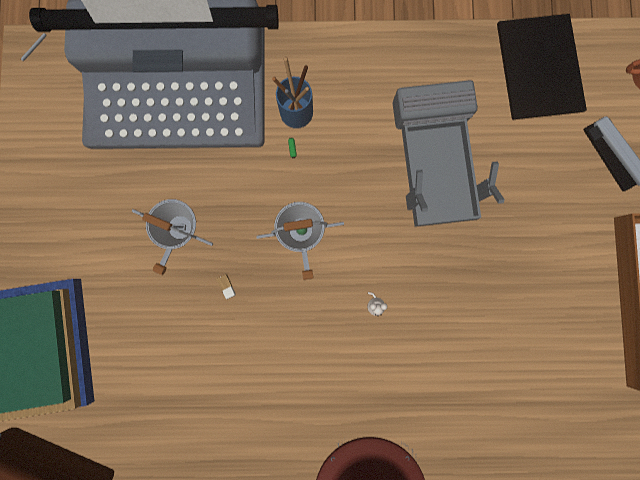

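View pics/wrist0.png

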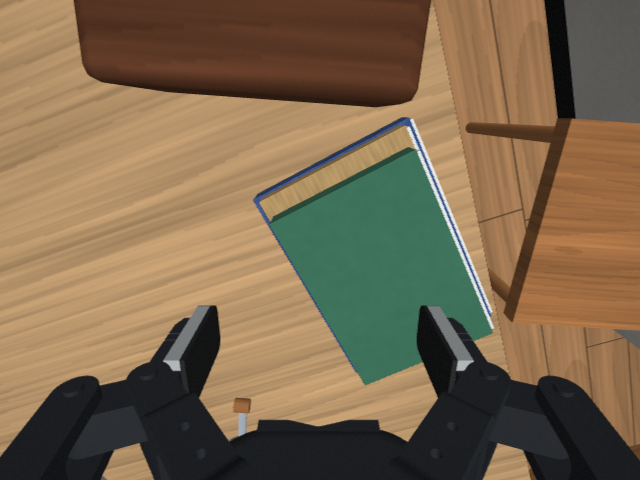

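The marble (green) is in the centre pail: scene (320,278), top (302,230). The other pail, at top (171,223), holds the sharpener. Next I'll zoom in to measure.

Run:
```python
import cv2,pickle
d=pickle.load(open("f0.pkl","rb"))
def crop(n,x0,y0,w,h,k,o):
    c=d[n]["color"][y0:y0+h,x0:x0+w,::-1];cv2.imwrite(o,cv2.resize(c,None,fx=k,fy=k,interpolation=cv2.INTER_CUBIC))
crop("top",245,190,110,100,6,"pics/c1.png")
crop("top",380,70,140,165,4,"pics/c2.png") 
crop("scene",265,225,115,80,6,"pics/c3.png")
crop("scene",65,235,145,200,3,"pics/c4.png")
```

```text
(no output)
```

View pics/c1.png

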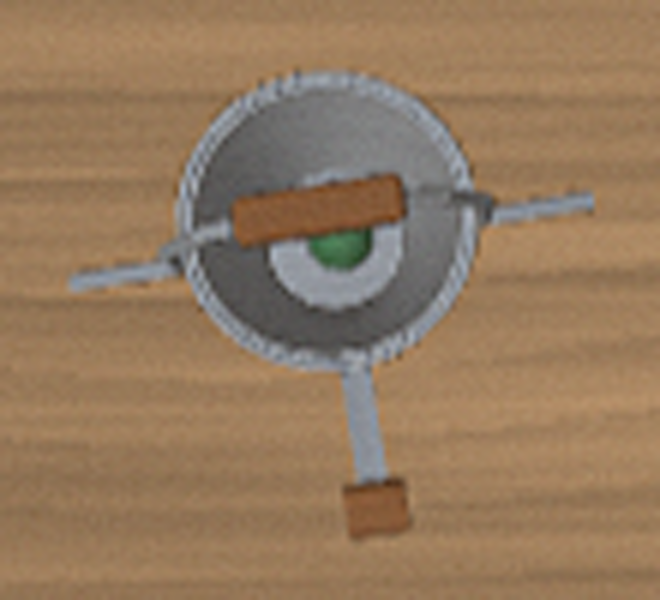

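View pics/c2.png

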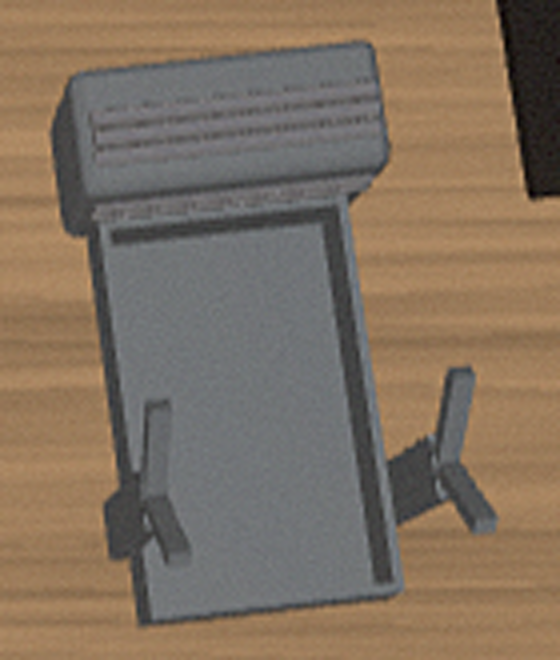

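View pics/c3.png

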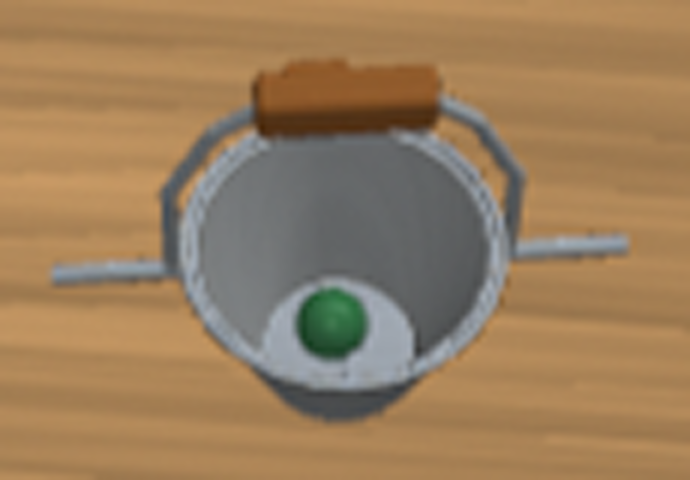

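View pics/c4.png

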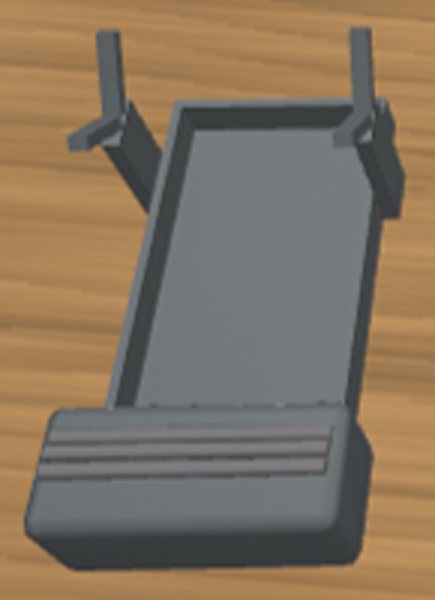

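```bash
cat > h.py <<'E'
import numpy as np,pickle
def ray(f,u,v):
    K=f["intrinsics"];R=f["R"];t=f["t"]
    d=R.T@np.linalg.solve(K,[u,v,1.]);return -R.T@t,d
def onz(f,u,v,z):
    c,d=ray(f,u,v);return c+d*(z-c[2])/d[2]
def proj(f,X):
    p=f["R"]@np.asarray(X)+f["t"];p=f["intrinsics"]@p;return p[:2]/p[2]
def tri(f1,p1,f2,p2):
    A=[];b=[]
    M=np.zeros((3,3));v=np.zeros(3)
    for f,p in((f1,p1),(f2,p2)):
        c,d=ray(f,*p);d/=np.linalg.norm(d);P=np.eye(3)-np.outer(d,d);M+=P;v+=P@c
    return np.linalg.solve(M,v)
E
python3 - <<'E'
from h import *
np.set_printoptions(precision=4,suppress=True)
d=pickle.load(open("f0.pkl","rb"));T=d["top"];S=d["scene"]
u=lambda p,x0,y0,k:((p[0]+.5)/k-.5+x0,(p[1]+.5)/k-.5+y0)
c1=lambda *p:u(p,245,190,6);c2=lambda *p:u(p,380,70,4);c3=lambda *p:u(p,265,225,6);c4=lambda *p:u(p,65,235,3)
for nm,a,b,z in(("L",c1(70,282),c3(628,243),.045),("R",c1(593,202),c3(53,274),.045)):
    print("pin",nm,onz(T,*a,z),onz(S,*b,z),tri(T,a,S,b))
print("handle",onz(T,*c1(318,207),.133),"sc", onz(S,*c3(347,86),.133))
print("roller",onz(T,*c1(377,505),.018))
print("tips z128")
for nm,a,b in(("Lf",(158,403),None),("Lr",(176,560),None),("Rf",(460,370),None),("Rr",(485,525),None)):
    print(nm,onz(T,*c2(*a),.128))
for nm,a in(("Rrear",(108,32)),("Rfront",(80,142)),("Lrear",(361,30)),("Lfront",(350,136))):
    print("sc",nm,onz(S,*c4(*a),.128))
print("rim corners rear", onz(T,*c2(140,624),.032),onz(T,*c2(401,595),.032))
print("rear sc", onz(S,*c4(178,101),.032),onz(S,*c4(383,101),.032))
E
```

```text
pin L [0.4884 0.209  0.045 ] [0.4901 0.2113 0.045 ] [0.4886 0.2104 0.0424]
pin R [0.5119 0.043  0.045 ] [0.5147 0.0451 0.045 ] [0.5123 0.0437 0.0409]
handle [0.5002 0.126  0.133 ] sc [0.5034 0.1278 0.133 ]
roller [0.4173 0.1132 0.018 ]
tips z128
Lf [ 0.5926 -0.0862  0.128 ]
Lr [ 0.5234 -0.0917  0.128 ]
Rf [ 0.6057 -0.2185  0.128 ]
Rr [ 0.5371 -0.2259  0.128 ]
sc Rrear [ 0.5422 -0.2234  0.128 ]
sc Rfront [ 0.6094 -0.216   0.128 ]
sc Lrear [ 0.5297 -0.0903  0.128 ]
sc Lfront [ 0.5946 -0.0813  0.128 ]
rim corners rear [ 0.5072 -0.0952  0.032 ] [ 0.5198 -0.2219  0.032 ]
rear sc [ 0.5249 -0.2198  0.032 ] [ 0.5148 -0.0999  0.032 ]
```

```bash
cat >> h.py <<'E'
from scipy.spatial.transform import Rotation as Ro
def delta(s,pos,yaw_y):
    """tool down, tool y along world angle yaw_y (deg) (mod 180). Turn to do first, then shift in the new axes; also shift in present axes"""
    q=s["tool_rot"];R=Ro.from_quat([q[1],q[2],q[3],q[0]]).as_matrix()
    best=None
    for k in(0,180):
        a=np.radians(yaw_y+k);y=np.array([np.cos(a),np.sin(a),0]);z=np.array([0,0,-1.]);x=np.cross(y,z)
        G=np.c_[x,y,z];rv=Ro.from_matrix(R.T@G).as_rotvec(degrees=True)
        if best is None or np.linalg.norm(rv)<np.linalg.norm(best[0]):best=(rv,G)
    e=np.asarray(pos)-s["tool_pos"]
    print("tcp",s["tool_pos"].round(4),"F",s["contact_force"].round(1),"w",round(s["gripper_width"],3),"t",s["time"])
    print("turn(tool,deg)",best[0].round(2),"shift now-axes",(R.T@e).round(4),"shift after turn",(best[1].T@e).round(4),"world",e.round(4))
E
python3 - <<'E'
from h import *
from plant import manip
delta(manip.state(),[.5012,.127,.18],8.05)
E
```

```text
tcp [0.2034 0.5905 0.2303] F [-1.4 -0.8  0.3] w 0.999 t 0.15
turn(tool,deg) [-9.000e-02  4.000e-02  6.294e+01] shift now-axes [-0.4326 -0.3411  0.0508] shift after turn [-0.5006  0.23    0.0503] world [ 0.2978 -0.4635 -0.0503]
```

move_arm(rows=[{"az": 7}, {"az": 7}, {"az": 7}, {"az": 7}, {"az": 7}, {"az": 7}, {"az": 7}, {"az": 7}, {"az": 7}])

```text
schema error: expected keys tx, ty, tz, ax, ay, az, jaw
```

move_arm(rows=[{"tx": -0.04, "ty": 0.018}, {"tx": -0.04, "ty": 0.018}, {"tx": -0.04, "ty": 0.018}, {"tx": -0.04, "ty": 0.018}, {"tx": -0.04, "ty": 0.018}, {"tx": -0.04, "ty": 0.018}, {"tx": -0.04, "ty": 0.018}, {"tx": -0.04, "ty": 0.018}, {"tx": -0.04, "ty": 0.018}, {"tx": -0.04, "ty": 0.018}, {"tx": -0.04, "ty": 0.018}, {"tx": -0.04, "ty": 0.018}])

```text
schema error: expected keys tx, ty, tz, ax, ay, az, jaw
```

Run:
```python
from h import *
from plant import manip
delta(manip.state(),[.5012,.127,.18],8.05)
```

```text
tcp [0.2034 0.5905 0.2303] F [-1.4 -0.8  0.3] w 0.999 t 0.15
turn(tool,deg) [-9.000e-02  4.000e-02  6.294e+01] shift now-axes [-0.4326 -0.3411  0.0508] shift after turn [-0.5006  0.23    0.0503] world [ 0.2978 -0.4635 -0.0503]
```

All the keys have to be in every row.

move_arm(rows=[{"tx": 0, "ty": 0, "tz": 0, "ax": 0, "ay": 0, "az": 7, "jaw": 0}, {"tx": 0, "ty": 0, "tz": 0, "ax": 0, "ay": 0, "az": 7, "jaw": 0}, {"tx": 0, "ty": 0, "tz": 0, "ax": 0, "ay": 0, "az": 7, "jaw": 0}, {"tx": 0, "ty": 0, "tz": 0, "ax": 0, "ay": 0, "az": 7, "jaw": 0}, {"tx": 0, "ty": 0, "tz": 0, "ax": 0, "ay": 0, "az": 7, "jaw": 0}, {"tx": 0, "ty": 0, "tz": 0, "ax": 0, "ay": 0, "az": 7, "jaw": 0}, {"tx": 0, "ty": 0, "tz": 0, "ax": 0, "ay": 0, "az": 7, "jaw": 0}, {"tx": 0, "ty": 0, "tz": 0, "ax": 0, "ay": 0, "az": 7, "jaw": 0}, {"tx": 0, "ty": 0, "tz": 0, "ax": 0, "ay": 0, "az": 7, "jaw": 0}])

```text
time: 1.05
tool_pos: [0.2023, 0.5882, 0.2252]
tool_rot: [0.001, 0.673, 0.74, -0.005]
contact_force: [0.3, 0.5, -0.4]
gripper_width: 1.001
```

move_arm(rows=[{"tx": -0.04, "ty": 0.018, "tz": 0, "ax": 0, "ay": 0, "az": 0, "jaw": 0}, {"tx": -0.04, "ty": 0.018, "tz": 0, "ax": 0, "ay": 0, "az": 0, "jaw": 0}, {"tx": -0.04, "ty": 0.018, "tz": 0, "ax": 0, "ay": 0, "az": 0, "jaw": 0}, {"tx": -0.04, "ty": 0.018, "tz": 0, "ax": 0, "ay": 0, "az": 0, "jaw": 0}, {"tx": -0.04, "ty": 0.018, "tz": 0, "ax": 0, "ay": 0, "az": 0, "jaw": 0}, {"tx": -0.04, "ty": 0.018, "tz": 0, "ax": 0, "ay": 0, "az": 0, "jaw": 0}, {"tx": -0.04, "ty": 0.018, "tz": 0, "ax": 0, "ay": 0, "az": 0, "jaw": 0}, {"tx": -0.04, "ty": 0.018, "tz": 0, "ax": 0, "ay": 0, "az": 0, "jaw": 0}, {"tx": -0.04, "ty": 0.018, "tz": 0, "ax": 0, "ay": 0, "az": 0, "jaw": 0}, {"tx": -0.04, "ty": 0.018, "tz": 0, "ax": 0, "ay": 0, "az": 0, "jaw": 0}, {"tx": -0.04, "ty": 0.018, "tz": 0, "ax": 0, "ay": 0, "az": 0, "jaw": 0}, {"tx": -0.04, "ty": 0.018, "tz": 0, "ax": 0, "ay": 0, "az": 0, "jaw": 0}])

```text
time: 2.25
tool_pos: [0.4672, 0.1166, 0.2242]
tool_rot: [0.002, 0.67, 0.743, -0.006]
contact_force: [-0.2, 0.7, 0.7]
gripper_width: 1.002
```

Run:
```python
from h import *
from plant import manip
delta(manip.state(),[.5012,.127,.18],8.05)
```

```text
tcp [0.4672 0.1166 0.2242] F [-0.2  0.7  0.7] w 1.002 t 2.25
turn(tool,deg) [-0.41  0.6  -2.13] shift now-axes [0.0073 0.0352 0.0438] shift after turn [0.0056 0.0351 0.0442] world [ 0.034   0.0104 -0.0442]
```

move_arm(rows=[{"tx": 0, "ty": 0, "tz": 0, "ax": -0.4, "ay": 0.6, "az": -2.1, "jaw": 0}, {"tx": 0.003, "ty": 0.018, "tz": 0, "ax": 0, "ay": 0, "az": 0, "jaw": 0}, {"tx": 0.003, "ty": 0.017, "tz": 0, "ax": 0, "ay": 0, "az": 0, "jaw": 0}, {"tx": 0, "ty": 0, "tz": 0, "ax": 0, "ay": 0, "az": 0, "jaw": 0}])

```text
time: 2.65
tool_pos: [0.5036, 0.1207, 0.2229]
tool_rot: [-0.0, 0.66, 0.752, -0.001]
contact_force: [-0.5, -0.0, -0.6]
gripper_width: 1.001
```

Run:
```python
from h import *
from plant import manip
import cv2
s=manip.state()
delta(s,[.5012,.127,.106],8.05)
f=manip.grab_frame("wrist");cv2.imwrite("pics/w1.png",f["color"][:,:,::-1])
pickle.dump(f,open("w1.pkl","wb"))
print(proj(f,[.5012,.127,.133]),proj(f,[.5012,.127,.117]))
```

```text
tcp [0.5036 0.1207 0.2229] F [-0.5 -0.  -0.6] w 1.001 t 2.65
turn(tool,deg) [-0.1   0.06 -0.61] shift now-axes [ 0.0067 -0.0014  0.1169] shift after turn [ 0.0066 -0.0015  0.1169] world [-0.0024  0.0063 -0.1169]
[313.99901815 230.52688108] [314.26766679 223.76708939]
```

View pics/w1.png

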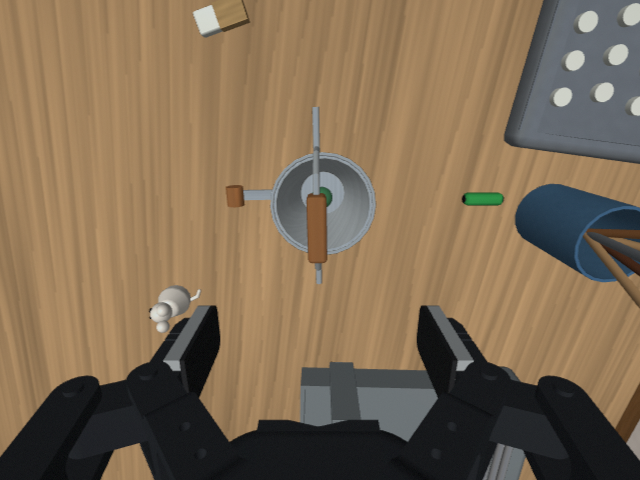

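move_arm(rows=[{"tx": 0.0065, "ty": 0, "tz": 0, "ax": 0, "ay": 0, "az": -0.6, "jaw": 0}, {"tx": 0, "ty": 0, "tz": 0.025, "ax": 0, "ay": 0, "az": 0, "jaw": 0}, {"tx": 0, "ty": 0, "tz": 0.025, "ax": 0, "ay": 0, "az": 0, "jaw": 0}, {"tx": 0, "ty": 0, "tz": 0.025, "ax": 0, "ay": 0, "az": 0, "jaw": 0}, {"tx": 0, "ty": 0, "tz": 0.02, "ax": 0, "ay": 0, "az": 0, "jaw": 0}, {"tx": 0, "ty": 0, "tz": 0.01, "ax": 0, "ay": 0, "az": 0, "jaw": 0}, {"tx": 0, "ty": 0, "tz": 0, "ax": 0, "ay": 0, "az": 0, "jaw": 0}])

```text
time: 3.4
tool_pos: [0.4978, 0.1303, 0.1157]
tool_rot: [-0.0, 0.653, 0.757, -0.0]
contact_force: [0.4, -0.0, 0.7]
gripper_width: 1.002
```

Run:
```python
from h import *
from plant import manip
import cv2
s=manip.state()
delta(s,[.5028,.127,.107],8.05)
f=manip.grab_frame("wrist");cv2.imwrite("pics/w2.png",f["color"][:,:,::-1])
```

```text
tcp [0.4978 0.1303 0.1157] F [ 0.4 -0.   0.7] w 1.002 t 3.4
turn(tool,deg) [-0.05  0.02  0.39] shift now-axes [-0.004   0.0044  0.0087] shift after turn [-0.004   0.0045  0.0087] world [ 0.005  -0.0033 -0.0087]
```

View pics/w2.png

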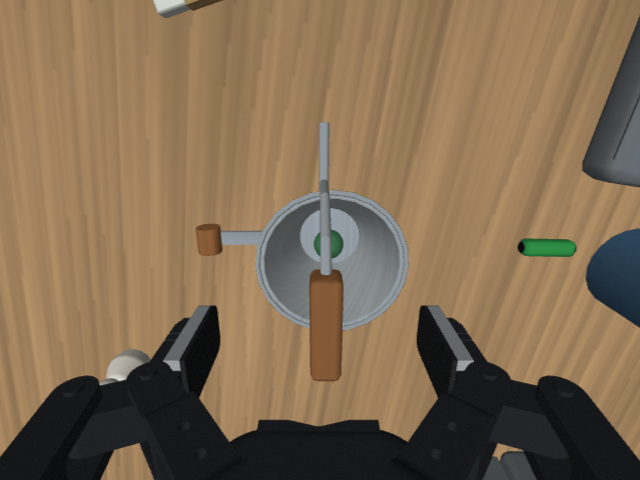

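move_arm(rows=[{"tx": -0.004, "ty": 0.0045, "tz": 0.005, "ax": 0, "ay": 0, "az": 0, "jaw": 0}, {"tx": 0, "ty": 0, "tz": 0.003, "ax": 0, "ay": 0, "az": 0, "jaw": 0}, {"tx": 0, "ty": 0, "tz": 0, "ax": 0, "ay": 0, "az": 0, "jaw": 120}, {"tx": 0, "ty": 0, "tz": 0, "ax": 0, "ay": 0, "az": 0, "jaw": 255}, {"tx": 0, "ty": 0, "tz": 0, "ax": 0, "ay": 0, "az": 0, "jaw": 255}, {"tx": 0, "ty": 0, "tz": 0, "ax": 0, "ay": 0, "az": 0, "jaw": 255}, {"tx": 0, "ty": 0, "tz": 0, "ax": 0, "ay": 0, "az": 0, "jaw": 255}, {"tx": 0, "ty": 0, "tz": 0, "ax": 0, "ay": 0, "az": 0, "jaw": 255}])

```text
time: 4.25
tool_pos: [0.5065, 0.1271, 0.1129]
tool_rot: [0.003, 0.653, 0.757, 0.003]
contact_force: [-0.0, -0.3, -2.0]
gripper_width: 0.147
```

Run:
```python
from h import *
from plant import manip
s=manip.state()
delta(s,[.5028,.127,.107],8.05)
```

```text
tcp [0.5065 0.1271 0.1129] F [-0.  -0.3 -2. ] w 0.147 t 4.25
turn(tool,deg) [0.44 0.04 0.4 ] shift now-axes [ 0.0004 -0.0037  0.0059] shift after turn [ 0.0004 -0.0037  0.0059] world [-0.0037 -0.0001 -0.0059]
```

move_arm(rows=[{"tx": 0, "ty": 0, "tz": 0, "ax": 0.4, "ay": 0, "az": 0, "jaw": 120}, {"tx": 0, "ty": 0, "tz": 0, "ax": 0, "ay": 0, "az": 0, "jaw": 120}, {"tx": 0, "ty": 0, "tz": 0.005, "ax": 0, "ay": 0, "az": 0, "jaw": 120}, {"tx": 0, "ty": 0, "tz": 0.004, "ax": 0, "ay": 0, "az": 0, "jaw": 120}, {"tx": 0, "ty": 0, "tz": 0, "ax": 0, "ay": 0, "az": 0, "jaw": 120}])

```text
time: 4.75
tool_pos: [0.5068, 0.1272, 0.1032]
tool_rot: [0.001, 0.653, 0.757, 0.0]
contact_force: [0.0, 0.0, 0.5]
gripper_width: 0.53
```

Run:
```python
from h import *
from plant import manip
s=manip.state()
delta(s,[.5045,.127,.106],8.05)
```

```text
tcp [0.5068 0.1272 0.1032] F [0.  0.  0.5] w 0.53 t 4.75
turn(tool,deg) [0.05 0.04 0.4 ] shift now-axes [ 0.0001 -0.0023 -0.0028] shift after turn [ 0.0001 -0.0023 -0.0028] world [-0.0023 -0.0002  0.0028]
```

move_arm(rows=[{"tx": 0, "ty": 0, "tz": -0.002, "ax": 0, "ay": 0, "az": 0, "jaw": 255}, {"tx": 0, "ty": 0, "tz": 0, "ax": 0, "ay": 0, "az": 0, "jaw": 255}, {"tx": 0, "ty": 0, "tz": 0, "ax": 0, "ay": 0, "az": 0, "jaw": 255}, {"tx": 0, "ty": 0, "tz": 0, "ax": 0, "ay": 0, "az": 0, "jaw": 255}, {"tx": 0, "ty": 0, "tz": 0, "ax": 0, "ay": 0, "az": 0, "jaw": 255}, {"tx": 0, "ty": 0, "tz": -0.005, "ax": 0, "ay": 0, "az": 0, "jaw": 255}, {"tx": 0, "ty": 0, "tz": -0.01, "ax": 0, "ay": 0, "az": 0, "jaw": 255}, {"tx": 0, "ty": 0, "tz": -0.015, "ax": 0, "ay": 0, "az": 0, "jaw": 255}, {"tx": 0, "ty": 0, "tz": -0.02, "ax": 0, "ay": 0, "az": 0, "jaw": 255}])

```text
time: 5.65
tool_pos: [0.5031, 0.1269, 0.1532]
tool_rot: [-0.003, 0.653, 0.757, -0.004]
contact_force: [0.1, 0.7, -3.1]
gripper_width: 0.156
```

move_arm(rows=[{"tx": 0, "ty": 0, "tz": -0.025, "ax": 0, "ay": 0, "az": 0, "jaw": 255}, {"tx": 0, "ty": 0, "tz": -0.025, "ax": 0, "ay": 0, "az": 0, "jaw": 255}, {"tx": 0, "ty": 0, "tz": -0.025, "ax": 0, "ay": 0, "az": 0, "jaw": 255}, {"tx": 0, "ty": 0, "tz": -0.025, "ax": 0, "ay": 0, "az": 0, "jaw": 255}, {"tx": 0, "ty": 0, "tz": -0.015, "ax": 0, "ay": 0, "az": 0, "jaw": 255}, {"tx": 0, "ty": 0, "tz": -0.005, "ax": 0, "ay": 0, "az": 0, "jaw": 255}, {"tx": 0, "ty": 0, "tz": 0, "ax": 0, "ay": 0, "az": 0, "jaw": 255}])

```text
time: 6.35
tool_pos: [0.5052, 0.1272, 0.2887]
tool_rot: [0.001, 0.653, 0.757, 0.001]
contact_force: [-0.4, -0.7, -3.8]
gripper_width: 0.154
```

Run:
```python
from h import *
from plant import manip
import cv2
s=manip.state()
delta(s,[.567,-.154,.27],5.8)
f=manip.grab_frame("scene");cv2.imwrite("pics/s3.png",f["color"][:,:,::-1])
f=manip.grab_frame("wrist");cv2.imwrite("pics/w3.png",f["color"][:,:,::-1])
```

```text
tcp [0.5052 0.1272 0.2887] F [-0.4 -0.7 -3.8] w 0.154 t 6.35
turn(tool,deg) [0.15 0.04 2.66] shift now-axes [-0.2873  0.0197  0.0189] shift after turn [-0.286   0.033   0.0187] world [ 0.0618 -0.2812 -0.0187]
```

View pics/s3.png

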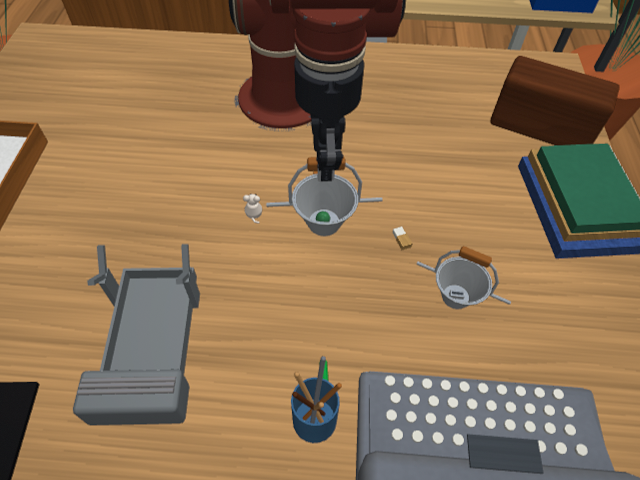

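View pics/w3.png

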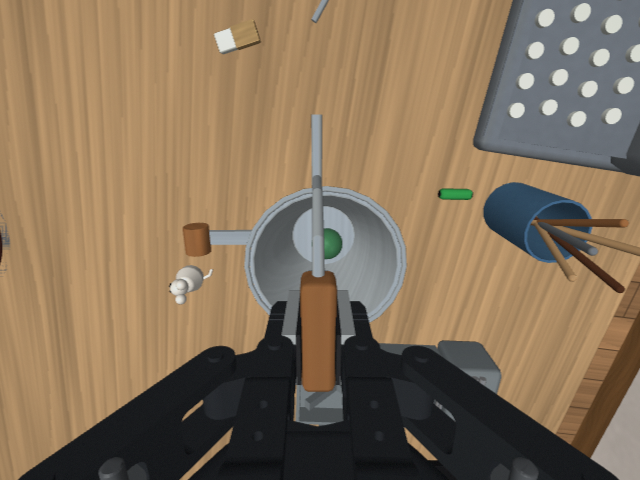

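move_arm(rows=[{"tx": 0, "ty": 0, "tz": 0, "ax": 0, "ay": 0, "az": 2.5, "jaw": 255}, {"tx": -0.01, "ty": 0.001, "tz": 0, "ax": 0, "ay": 0, "az": 0, "jaw": 255}, {"tx": -0.02, "ty": 0.003, "tz": 0, "ax": 0, "ay": 0, "az": 0, "jaw": 255}, {"tx": -0.03, "ty": 0.004, "tz": 0, "ax": 0, "ay": 0, "az": 0, "jaw": 255}, {"tx": -0.03, "ty": 0.004, "tz": 0, "ax": 0, "ay": 0, "az": 0, "jaw": 255}, {"tx": -0.03, "ty": 0.004, "tz": 0, "ax": 0, "ay": 0, "az": 0, "jaw": 255}, {"tx": -0.03, "ty": 0.004, "tz": 0, "ax": 0, "ay": 0, "az": 0, "jaw": 255}, {"tx": -0.03, "ty": 0.004, "tz": 0, "ax": 0, "ay": 0, "az": 0, "jaw": 255}, {"tx": -0.03, "ty": 0.004, "tz": 0, "ax": 0, "ay": 0, "az": 0, "jaw": 255}, {"tx": -0.025, "ty": 0.003, "tz": 0, "ax": 0, "ay": 0, "az": 0, "jaw": 255}, {"tx": -0.015, "ty": 0.002, "tz": 0, "ax": 0, "ay": 0, "az": 0, "jaw": 255}, {"tx": 0, "ty": 0, "tz": 0, "ax": 0, "ay": 0, "az": 0, "jaw": 255}])

```text
time: 7.65
tool_pos: [0.5587, -0.1327, 0.2662]
tool_rot: [-0.012, 0.666, 0.745, -0.01]
contact_force: [-0.1, -0.4, -2.5]
gripper_width: 0.155
```

Run:
```python
from h import *
from plant import manip
import cv2
s=manip.state()
delta(s,[.567,-.154,.22],5.8)
d={}
for n in("scene","top"):
    d[n]=f=manip.grab_frame(n);cv2.imwrite(f"pics/{n}4.png",f["color"][:,:,::-1])
pickle.dump(d,open("f4.pkl","wb"))
```

```text
tcp [ 0.5587 -0.1327  0.2662] F [-0.1 -0.4 -2.5] w 0.155 t 7.65
turn(tool,deg) [-1.75 -0.25  0.62] shift now-axes [-0.0223  0.0073  0.0459] shift after turn [-0.0221  0.0061  0.0462] world [ 0.0083 -0.0213 -0.0462]
```

View pics/scene4.png

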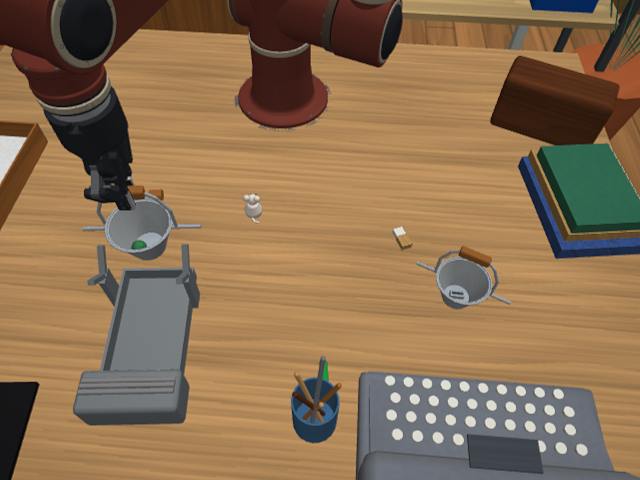

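View pics/top4.png

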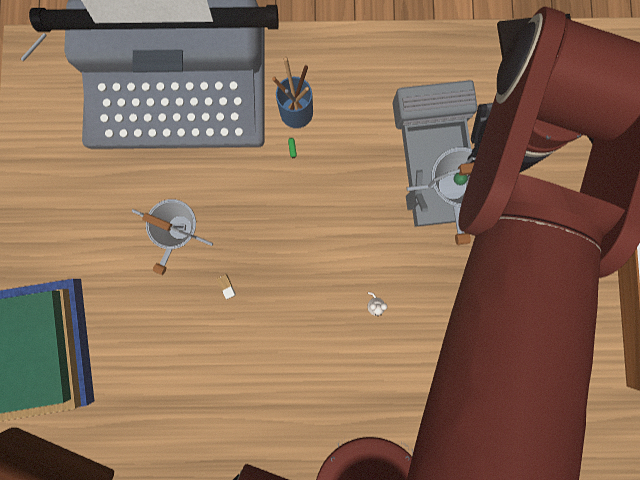

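move_arm(rows=[{"tx": 0, "ty": 0, "tz": 0, "ax": -1.7, "ay": 0, "az": 0.6, "jaw": 255}, {"tx": -0.01, "ty": 0.003, "tz": 0, "ax": 0, "ay": 0, "az": 0, "jaw": 255}, {"tx": -0.01, "ty": 0.002, "tz": 0, "ax": 0, "ay": 0, "az": 0, "jaw": 255}, {"tx": 0, "ty": 0, "tz": 0, "ax": 0, "ay": 0, "az": 0, "jaw": 255}])

```text
time: 8.15
tool_pos: [0.5658, -0.1482, 0.2666]
tool_rot: [-0.001, 0.668, 0.744, 0.003]
contact_force: [0.3, 0.0, -2.8]
gripper_width: 0.152
```

Run:
```python
from h import *
from plant import manip
import cv2
s=manip.state()
delta(s,[.567,-.154,.22],5.8)
f=manip.grab_frame("wrist");cv2.imwrite("pics/w5.png",f["color"][:,:,::-1])
f=manip.grab_frame("scene");cv2.imwrite("pics/s5.png",cv2.resize(f["color"][150:450,40:340,::-1],None,fx=2,fy=2))
```

```text
tcp [ 0.5658 -0.1482  0.2666] F [ 0.3  0.  -2.8] w 0.152 t 8.15
turn(tool,deg) [ 0.14 -0.32  0.36] shift now-axes [-0.0062  0.0005  0.0466] shift after turn [-0.0059  0.0006  0.0466] world [ 0.0012 -0.0058 -0.0466]
```

View pics/w5.png

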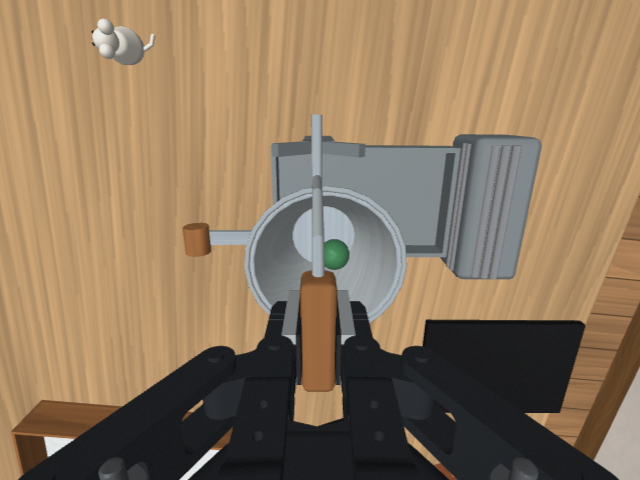

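View pics/s5.png

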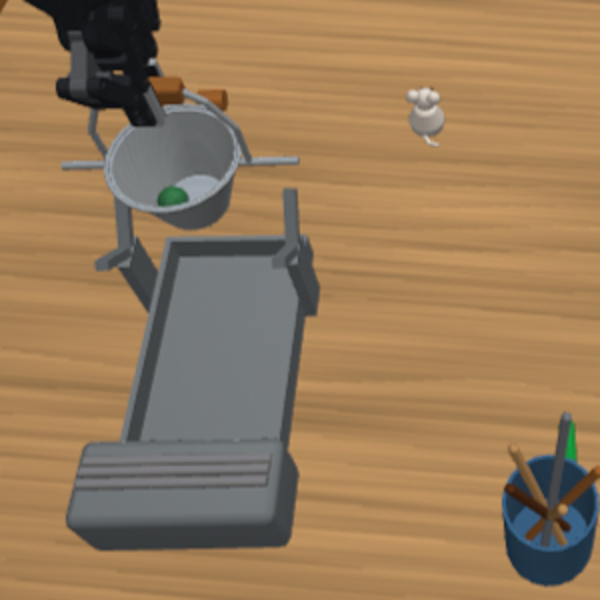

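move_arm(rows=[{"tx": -0.006, "ty": 0.001, "tz": 0, "ax": 0, "ay": -0.3, "az": 0.4, "jaw": 255}, {"tx": 0, "ty": 0, "tz": 0.01, "ax": 0, "ay": 0, "az": 0, "jaw": 255}, {"tx": 0, "ty": 0, "tz": 0.015, "ax": 0, "ay": 0, "az": 0, "jaw": 255}, {"tx": 0, "ty": 0, "tz": 0.015, "ax": 0, "ay": 0, "az": 0, "jaw": 255}, {"tx": 0, "ty": 0, "tz": 0.01, "ax": 0, "ay": 0, "az": 0, "jaw": 255}, {"tx": 0, "ty": 0, "tz": 0, "ax": 0, "ay": 0, "az": 0, "jaw": 255}])

```text
time: 8.85
tool_pos: [0.5666, -0.1528, 0.2103]
tool_rot: [-0.001, 0.671, 0.742, 0.001]
contact_force: [-0.7, 0.4, -3.0]
gripper_width: 0.155
```

Run:
```python
from h import *
from plant import manip
import cv2
s=manip.state()
delta(s,[.567,-.154,.16],5.8)
f=manip.grab_frame("scene");cv2.imwrite("pics/s6.png",cv2.resize(f["color"][170:370,50:250,::-1],None,fx=3,fy=3,interpolation=cv2.INTER_CUBIC))
f=manip.grab_frame("top");cv2.imwrite("pics/t6.png",cv2.resize(f["color"][70:270,380:580,::-1],None,fx=3,fy=3,interpolation=cv2.INTER_CUBIC))
```

```text
tcp [ 0.5666 -0.1528  0.2103] F [-0.7  0.4 -3. ] w 0.155 t 8.85
turn(tool,deg) [-0.03 -0.15 -0.01] shift now-axes [-0.0014  0.0003  0.0503] shift after turn [-0.0012  0.0002  0.0503] world [ 0.0004 -0.0012 -0.0503]
```

View pics/s6.png

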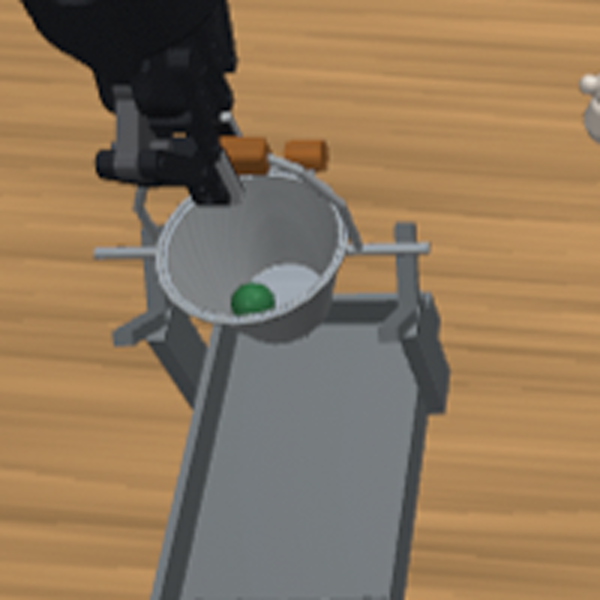

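View pics/t6.png

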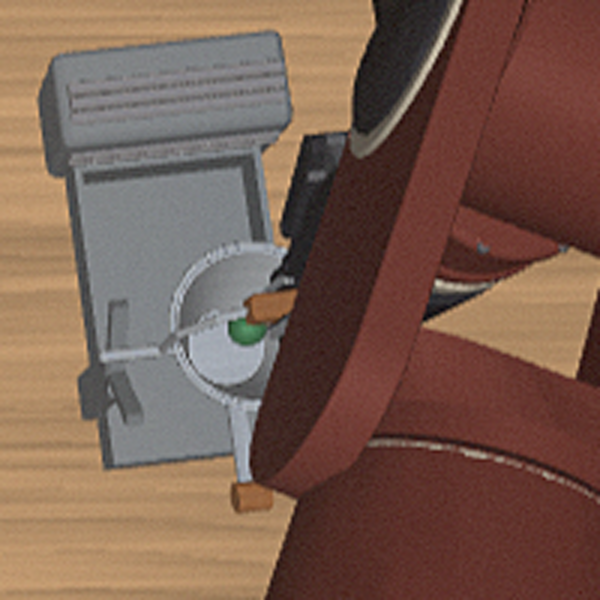

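move_arm(rows=[{"tx": -0.001, "ty": 0, "tz": 0.01, "ax": 0, "ay": 0, "az": 0, "jaw": 255}, {"tx": 0, "ty": 0, "tz": 0.01, "ax": 0, "ay": 0, "az": 0, "jaw": 255}, {"tx": 0, "ty": 0, "tz": 0.01, "ax": 0, "ay": 0, "az": 0, "jaw": 255}, {"tx": 0, "ty": 0, "tz": 0.006, "ax": 0, "ay": 0, "az": 0, "jaw": 255}, {"tx": 0, "ty": 0, "tz": 0.004, "ax": 0, "ay": 0, "az": 0, "jaw": 255}, {"tx": 0, "ty": 0, "tz": 0, "ax": 0, "ay": 0, "az": 0, "jaw": 255}])

```text
time: 9.55
tool_pos: [0.5687, -0.1545, 0.1705]
tool_rot: [0.002, 0.67, 0.742, 0.002]
contact_force: [-0.4, -1.0, -3.2]
gripper_width: 0.152
```

Run:
```python
from h import *
from plant import manip
import cv2
s=manip.state()
delta(s,[.567,-.154,.16],5.8)
f=manip.grab_frame("scene");cv2.imwrite("pics/s7.png",cv2.resize(f["color"][170:370,50:250,::-1],None,fx=3,fy=3,interpolation=cv2.INTER_CUBIC))
```

```text
tcp [ 0.5687 -0.1545  0.1705] F [-0.4 -1.  -3.2] w 0.152 t 9.55
turn(tool,deg) [ 0.26  0.01 -0.01] shift now-axes [ 0.0007 -0.0016  0.0105] shift after turn [ 0.0007 -0.0016  0.0105] world [-0.0017  0.0005 -0.0105]
```

View pics/s7.png

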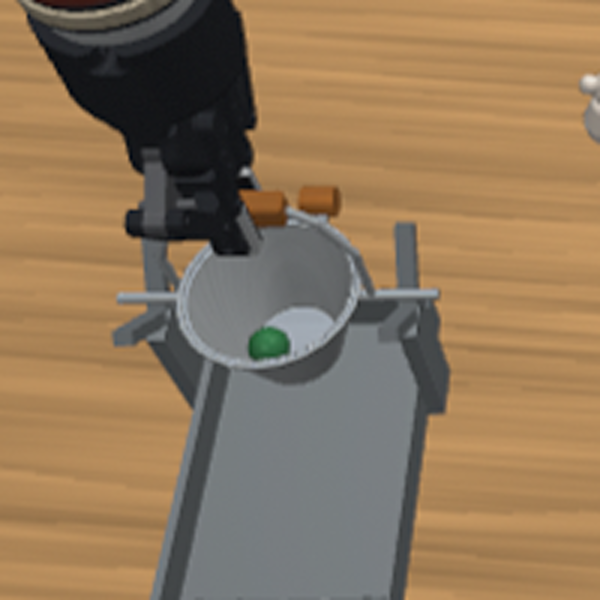

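move_arm(rows=[{"tx": 0, "ty": -0.001, "tz": 0.004, "ax": 0, "ay": 0, "az": 0, "jaw": 255}, {"tx": 0, "ty": 0, "tz": 0.004, "ax": 0, "ay": 0, "az": 0, "jaw": 255}, {"tx": 0, "ty": 0, "tz": 0.003, "ax": 0, "ay": 0, "az": 0, "jaw": 255}])

```text
time: 9.9
tool_pos: [0.5689, -0.1551, 0.1611]
tool_rot: [0.003, 0.67, 0.742, 0.002]
contact_force: [-2.0, 0.1, 7.0]
gripper_width: 0.154
```

move_arm(rows=[{"tx": 0, "ty": 0, "tz": 0.002, "ax": 0, "ay": 0, "az": 0, "jaw": 255}, {"tx": 0, "ty": 0, "tz": 0, "ax": 0, "ay": 0, "az": 0, "jaw": 255}])

```text
time: 10.1
tool_pos: [0.569, -0.1552, 0.1614]
tool_rot: [0.003, 0.67, 0.742, 0.002]
contact_force: [-2.2, 0.2, -3.0]
gripper_width: 0.154
```

move_arm(rows=[{"tx": 0, "ty": 0, "tz": 0, "ax": 0, "ay": 0, "az": 0, "jaw": 200}, {"tx": 0, "ty": 0, "tz": 0, "ax": 0, "ay": 0, "az": 0, "jaw": 130}, {"tx": 0, "ty": 0, "tz": 0, "ax": 0, "ay": 0, "az": 0, "jaw": 100}, {"tx": 0, "ty": 0, "tz": 0, "ax": 0, "ay": 0, "az": 0, "jaw": 100}])

```text
time: 10.5
tool_pos: [0.5708, -0.1559, 0.1633]
tool_rot: [0.006, 0.67, 0.742, 0.003]
contact_force: [-0.1, -0.1, -0.2]
gripper_width: 0.605
```

Run:
```python
from h import *
from plant import manip
import cv2
s=manip.state()
delta(s,[.567,-.154,.16],5.8)
f=manip.grab_frame("scene");cv2.imwrite("pics/s8.png",cv2.resize(f["color"][170:370,50:250,::-1],None,fx=3,fy=3,interpolation=cv2.INTER_CUBIC))
f=manip.grab_frame("wrist");cv2.imwrite("pics/w8.png",f["color"][:,:,::-1])
```

```text
tcp [ 0.5708 -0.1559  0.1633] F [-0.1 -0.1 -0.2] w 0.605 t 10.5
turn(tool,deg) [ 0.73  0.27 -0.  ] shift now-axes [ 0.0022 -0.0036  0.0032] shift after turn [ 0.0022 -0.0036  0.0033] world [-0.0038  0.0019 -0.0033]
```

View pics/s8.png

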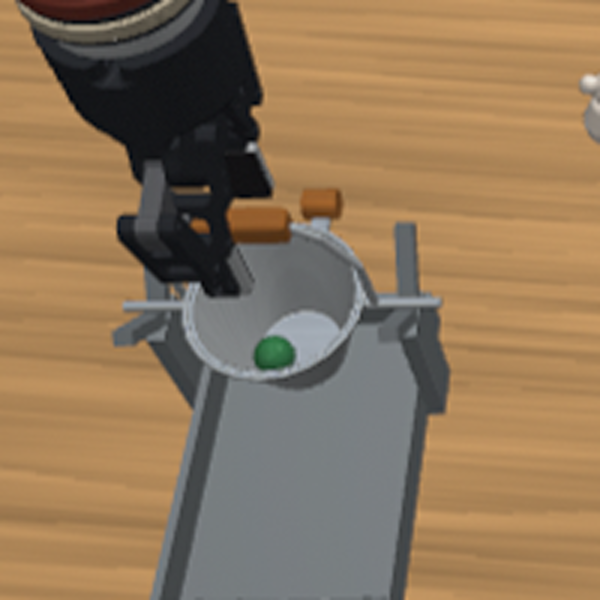

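View pics/w8.png

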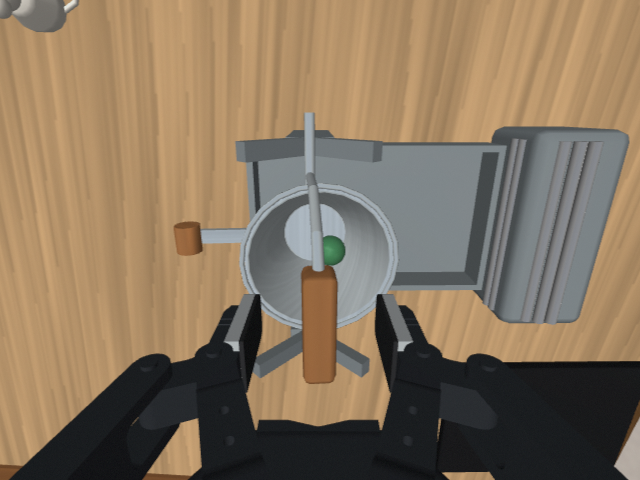

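move_arm(rows=[{"tx": 0, "ty": 0, "tz": -0.015, "ax": 0.7, "ay": 0, "az": 0, "jaw": 60}, {"tx": 0, "ty": 0, "tz": -0.03, "ax": 0, "ay": 0, "az": 0, "jaw": 60}, {"tx": 0, "ty": 0, "tz": -0.04, "ax": 0, "ay": 0, "az": 0, "jaw": 60}, {"tx": 0, "ty": 0, "tz": -0.04, "ax": 0, "ay": 0, "az": 0, "jaw": 60}, {"tx": 0, "ty": -0.04, "tz": -0.02, "ax": 0, "ay": 0, "az": 0, "jaw": 60}, {"tx": 0, "ty": -0.04, "tz": 0, "ax": 0, "ay": 0, "az": 0, "jaw": 60}, {"tx": 0, "ty": -0.04, "tz": 0, "ax": 0, "ay": 0, "az": 0, "jaw": 60}, {"tx": 0, "ty": -0.03, "tz": 0, "ax": 0, "ay": 0, "az": 0, "jaw": 60}, {"tx": 0, "ty": 0, "tz": 0, "ax": 0, "ay": 0, "az": 0, "jaw": 60}])

```text
time: 11.5
tool_pos: [0.4169, -0.1708, 0.3137]
tool_rot: [0.001, 0.67, 0.743, -0.003]
contact_force: [-0.6, -0.1, 0.2]
gripper_width: 0.767
```

Run:
```python
from h import *
from plant import manip
import cv2
s=manip.state();print(s["joint_pos"].round(2))
delta(s,[.4824,-.163,.16],95.8)
d={}
for n in("scene","top","wrist"):
    d[n]=f=manip.grab_frame(n)
cv2.imwrite("pics/s9.png",cv2.resize(d["scene"]["color"][170:370,50:250,::-1],None,fx=3,fy=3,interpolation=cv2.INTER_CUBIC))
cv2.imwrite("pics/t9.png",cv2.resize(d["top"]["color"][70:270,380:580,::-1],None,fx=3,fy=3,interpolation=cv2.INTER_CUBIC))
cv2.imwrite("pics/w9.png",d["wrist"]["color"][:,:,::-1])
pickle.dump(d,open("f9.pkl","wb"))
```

```text
[-0.55 -0.42  1.89 -0.01  1.67 -0.65]
tcp [ 0.4169 -0.1708  0.3137] F [-0.6 -0.1  0.2] w 0.767 t 11.5
turn(tool,deg) [ -0.35   0.17 -89.9 ] shift now-axes [0.0019 0.0663 0.1535] shift after turn [-0.066   0.0011  0.1537] world [ 0.0655  0.0078 -0.1537]
```

View pics/s9.png

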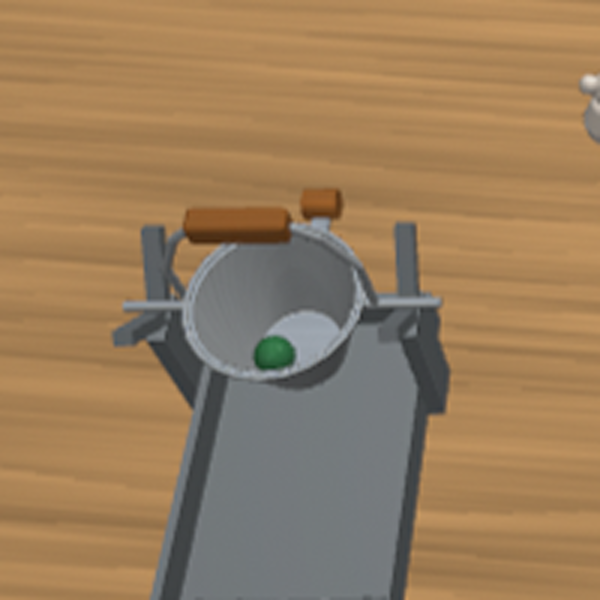

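View pics/t9.png

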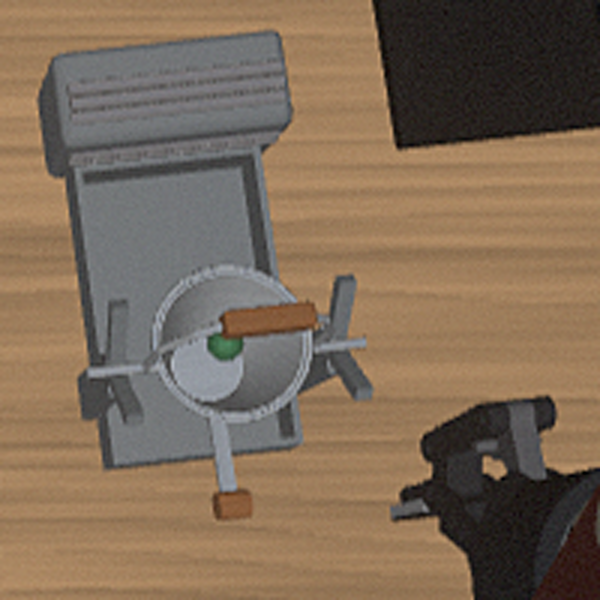

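View pics/w9.png

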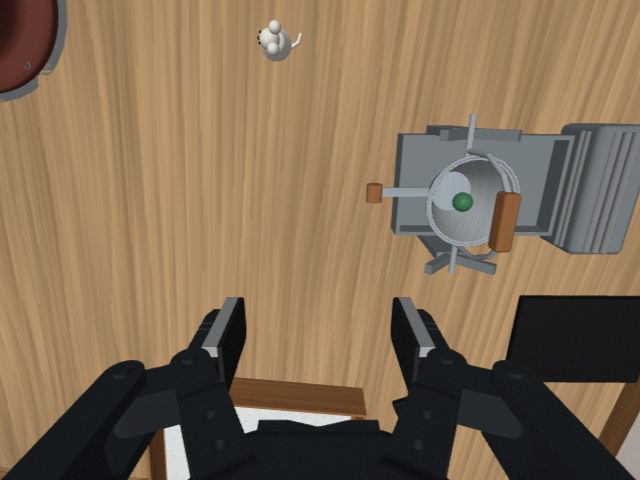

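```bash
cat > m9.py <<'E'
from h import *
np.set_printoptions(precision=4,suppress=True)
d=pickle.load(open("f9.pkl","rb"));T=d["top"];S=d["scene"]
c=lambda p,x0,y0:((p[0]+.5)/3-.5+x0,(p[1]+.5)/3-.5+y0)
t=lambda *p:c(p,380,70);s=lambda *p:c(p,50,170)
P={}
for n,a,b in(("L",(89,372),(440,301)),("R",(365,343),(125,306)),("roller",(233,503),(322,204)),("handle",(269,318),(238,222)),("marble",(225,343),(274,353))):
    P[n]=tri(T,t(*a),S,s(*b));print(n,P[n],"top on z",onz(T,*t(*a),{"L":.1,"R":.1,"roller":.067,"handle":.188,"marble":.066}[n]))
m=(P["L"]+P["R"])/2;y=(P["L"]-P["R"]);print(m,np.linalg.norm(y),np.degrees(np.arctan2(-y[0],y[1])))
r=P["roller"]-m;print("r",r,np.hypot(np.hypot(r[0],r[1]),r[2]),"handle",P["handle"]-m)
E
python3 m9.py
```

```text
L [ 0.5572 -0.0727  0.0981] top on z [ 0.557  -0.0734  0.1   ]
R [ 0.5732 -0.2403  0.0962] top on z [ 0.5726 -0.2395  0.1   ]
roller [ 0.4799 -0.1644  0.0692] top on z [ 0.4803 -0.1662  0.067 ]
handle [ 0.5699 -0.1549  0.1807] top on z [ 0.5684 -0.1534  0.188 ]
marble [ 0.5801 -0.1645  0.0687] top on z [ 0.5808 -0.1657  0.066 ]
[ 0.5652 -0.1565  0.0972] 0.16830384746696514 5.47408321417456
r [-0.0853 -0.0079 -0.028 ] 0.09015810514365896 handle [0.0047 0.0016 0.0835]
```

move_arm(rows=[{"tx": 0, "ty": 0, "tz": 0, "ax": 0, "ay": 0, "az": -7.5, "jaw": 60}, {"tx": 0, "ty": 0, "tz": 0, "ax": 0, "ay": 0, "az": -7.5, "jaw": 60}, {"tx": 0, "ty": 0, "tz": 0, "ax": 0, "ay": 0, "az": -7.5, "jaw": 60}, {"tx": 0, "ty": 0, "tz": 0, "ax": 0, "ay": 0, "az": -7.5, "jaw": 60}, {"tx": 0, "ty": 0, "tz": 0, "ax": 0, "ay": 0, "az": -7.5, "jaw": 60}, {"tx": 0, "ty": 0, "tz": 0, "ax": 0, "ay": 0, "az": -7.5, "jaw": 60}, {"tx": 0, "ty": 0, "tz": 0, "ax": 0, "ay": 0, "az": -7.5, "jaw": 60}, {"tx": 0, "ty": 0, "tz": 0, "ax": 0, "ay": 0, "az": -7.5, "jaw": 60}, {"tx": 0, "ty": 0, "tz": 0, "ax": 0, "ay": 0, "az": -7.5, "jaw": 60}, {"tx": 0, "ty": 0, "tz": 0, "ax": 0, "ay": 0, "az": -7.5, "jaw": 60}, {"tx": 0, "ty": 0, "tz": 0, "ax": 0, "ay": 0, "az": -7.5, "jaw": 60}, {"tx": 0, "ty": 0, "tz": 0, "ax": 0, "ay": 0, "az": -7.5, "jaw": 60}])

```text
time: 12.85
tool_pos: [0.4311, -0.1682, 0.3072]
tool_rot: [-0.006, -0.091, 0.996, 0.003]
contact_force: [-0.7, 0.0, 0.3]
gripper_width: 0.765
```

Run:
```python
from h import *
from plant import manip
s=manip.state();print(s["joint_pos"].round(2))
delta(s,[.4803,-.1645,.16],95.5)
```

```text
[-0.53 -0.37  1.87 -0.    1.66 -2.29]
tcp [ 0.4311 -0.1682  0.3072] F [-0.7  0.   0.3] w 0.765 t 12.85
turn(tool,deg) [ 0.34 -0.63  4.97] shift now-axes [-0.0506 -0.0063  0.1467] shift after turn [-0.0493 -0.001   0.1472] world [ 0.0492  0.0037 -0.1472]
```

move_arm(rows=[{"tx": 0, "ty": 0, "tz": 0, "ax": 0.3, "ay": -0.6, "az": 4.8, "jaw": 60}, {"tx": -0.02, "ty": 0, "tz": 0.03, "ax": 0, "ay": 0, "az": 0, "jaw": 60}, {"tx": -0.02, "ty": 0, "tz": 0.03, "ax": 0, "ay": 0, "az": 0, "jaw": 60}, {"tx": -0.009, "ty": 0, "tz": 0.03, "ax": 0, "ay": 0, "az": 0, "jaw": 60}, {"tx": 0, "ty": 0, "tz": 0.03, "ax": 0, "ay": 0, "az": 0, "jaw": 60}, {"tx": 0, "ty": 0, "tz": 0.02, "ax": 0, "ay": 0, "az": 0, "jaw": 60}, {"tx": 0, "ty": 0, "tz": 0, "ax": 0, "ay": 0, "az": 0, "jaw": 60}])

```text
time: 13.55
tool_pos: [0.4897, -0.161, 0.1602]
tool_rot: [-0.001, -0.053, 0.999, 0.001]
contact_force: [0.3, -0.2, -0.4]
gripper_width: 0.763
```

Run:
```python
from h import *
from plant import manip
import cv2
s=manip.state()
delta(s,[.4803,-.1645,.046],95.5)
f=manip.grab_frame("wrist");cv2.imwrite("pics/w10.png",f["color"][:,:,::-1])
print(proj(f,[.4803,-.1645,.067]))
```

```text
tcp [ 0.4897 -0.161   0.1602] F [ 0.3 -0.2 -0.4] w 0.763 t 13.55
turn(tool,deg) [ 0.17 -0.08  0.57] shift now-axes [ 0.0096 -0.0028  0.1142] shift after turn [ 0.0097 -0.0026  0.1142] world [-0.0094 -0.0035 -0.1142]
[314.66955587 223.76510801]
```

View pics/w10.png

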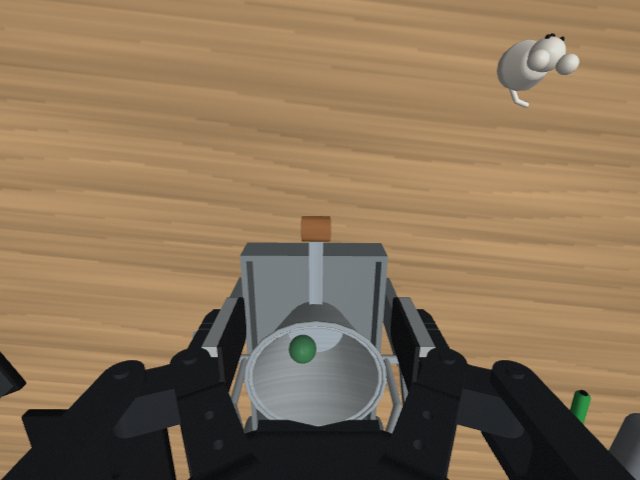

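move_arm(rows=[{"tx": 0.008, "ty": -0.0025, "tz": 0, "ax": 0, "ay": 0, "az": 0.5, "jaw": 60}, {"tx": 0, "ty": 0, "tz": 0.025, "ax": 0, "ay": 0, "az": 0, "jaw": 90}, {"tx": 0, "ty": 0, "tz": 0.025, "ax": 0, "ay": 0, "az": 0, "jaw": 110}, {"tx": 0, "ty": 0, "tz": 0.02, "ax": 0, "ay": 0, "az": 0, "jaw": 120}, {"tx": 0, "ty": 0, "tz": 0, "ax": 0, "ay": 0, "az": 0, "jaw": 120}])

```text
time: 14.1
tool_pos: [0.4881, -0.1683, 0.0997]
tool_rot: [0.007, -0.048, 0.999, -0.003]
contact_force: [-0.1, 0.1, -0.7]
gripper_width: 0.529
```

Run:
```python
from h import *
from plant import manip
import cv2
s=manip.state()
delta(s,[.4815,-.1642,.046],95.5)
f=manip.grab_frame("wrist");cv2.imwrite("pics/w11.png",f["color"][:,:,::-1])
print(proj(f,[.4803,-.1645,.067]))
```

```text
tcp [ 0.4881 -0.1683  0.0997] F [-0.1  0.1 -0.7] w 0.529 t 14.1
turn(tool,deg) [-0.41  0.76  0.03] shift now-axes [0.0069 0.0051 0.0536] shift after turn [0.0062 0.0047 0.0537] world [-0.0066  0.0041 -0.0537]
[327.24106782 259.56108413]
```

View pics/w11.png

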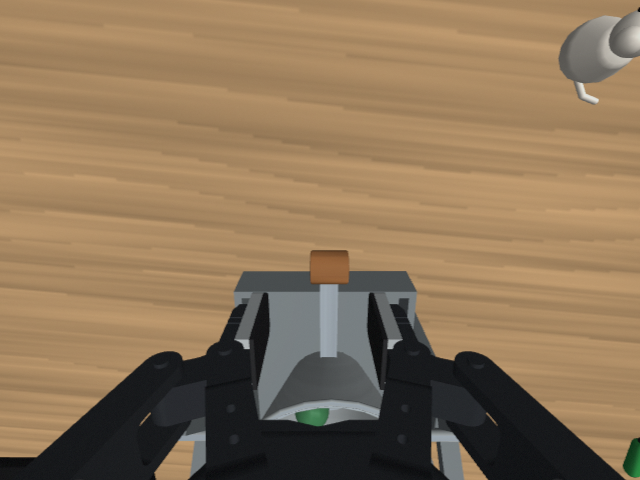

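move_arm(rows=[{"tx": 0.006, "ty": 0.005, "tz": 0, "ax": -0.4, "ay": 0.8, "az": 0, "jaw": 120}, {"tx": 0, "ty": 0, "tz": 0.02, "ax": 0, "ay": 0, "az": 0, "jaw": 120}, {"tx": 0, "ty": 0, "tz": 0.015, "ax": 0, "ay": 0, "az": 0, "jaw": 120}, {"tx": 0, "ty": 0, "tz": 0, "ax": 0, "ay": 0, "az": 0, "jaw": 120}])

```text
time: 14.55
tool_pos: [0.4868, -0.1667, 0.0741]
tool_rot: [0.006, -0.048, 0.999, -0.004]
contact_force: [0.3, 0.6, -0.2]
gripper_width: 0.532
```

Run:
```python
from h import *
from plant import manip
import cv2
s=manip.state()
delta(s,[.482,-.1642,.046],95.5)
f=manip.grab_frame("wrist");cv2.imwrite("pics/w12.png",f["color"][:,:,::-1])
f=manip.grab_frame("scene");cv2.imwrite("pics/s12.png",cv2.resize(f["color"][170:370,50:250,::-1],None,fx=3,fy=3,interpolation=cv2.INTER_CUBIC))
print(proj(f,[.4803,-.1645,.067]))
```

```text
tcp [ 0.4868 -0.1667  0.0741] F [ 0.3  0.6 -0.2] w 0.532 t 14.55
turn(tool,deg) [-0.47  0.65  0.  ] shift now-axes [0.0049 0.0032 0.028 ] shift after turn [0.0045 0.003  0.0281] world [-0.0048  0.0025 -0.0281]
[156.48104233 238.51375851]
```

View pics/w12.png

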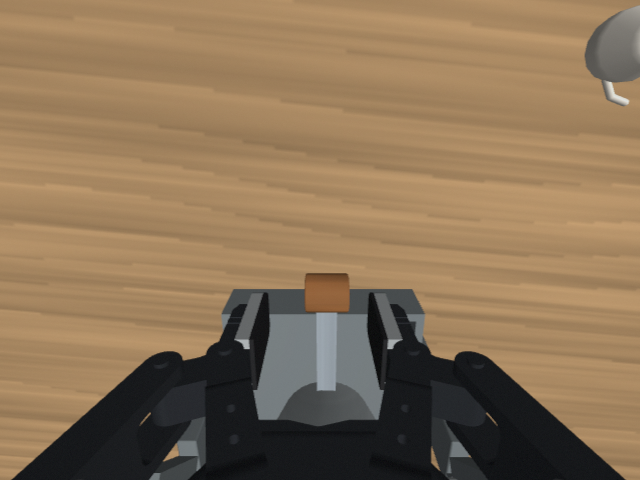

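View pics/s12.png

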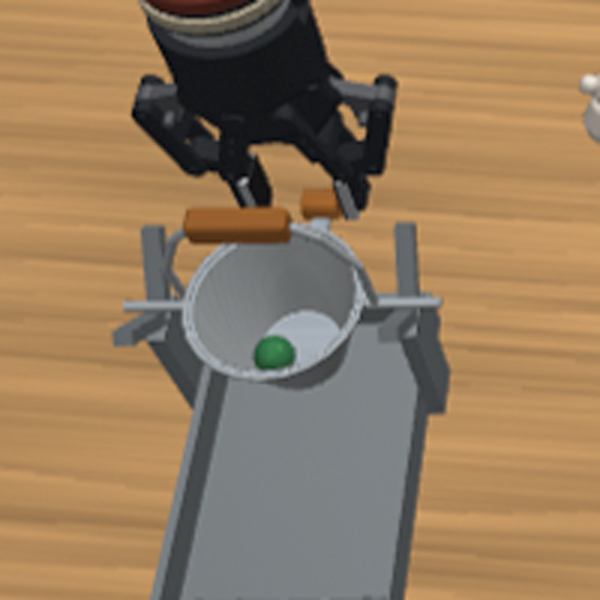

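move_arm(rows=[{"tx": 0.006, "ty": 0.004, "tz": 0, "ax": -0.5, "ay": 0.7, "az": 0, "jaw": 120}, {"tx": 0.002, "ty": 0, "tz": 0.014, "ax": 0, "ay": 0, "az": 0, "jaw": 120}, {"tx": 0, "ty": 0, "tz": 0.014, "ax": 0, "ay": 0, "az": 0, "jaw": 120}, {"tx": 0, "ty": 0, "tz": 0, "ax": 0, "ay": 0, "az": 0, "jaw": 120}])

```text
time: 15.05
tool_pos: [0.4802, -0.1644, 0.0479]
tool_rot: [0.002, -0.048, 0.999, -0.001]
contact_force: [-0.5, 0.0, 0.0]
gripper_width: 0.53
```

Run:
```python
from h import *
from plant import manip
import cv2
s=manip.state()
delta(s,[.482,-.1642,.046],95.5)
f=manip.grab_frame("wrist");cv2.imwrite("pics/w13.png",f["color"][:,:,::-1])
```

```text
tcp [ 0.4802 -0.1644  0.0479] F [-0.5  0.   0. ] w 0.53 t 15.05
turn(tool,deg) [-0.14  0.21  0.01] shift now-axes [-0.0018  0.0001  0.0019] shift after turn [-0.0018  0.0001  0.0019] world [ 0.0018  0.0002 -0.0019]
```

View pics/w13.png

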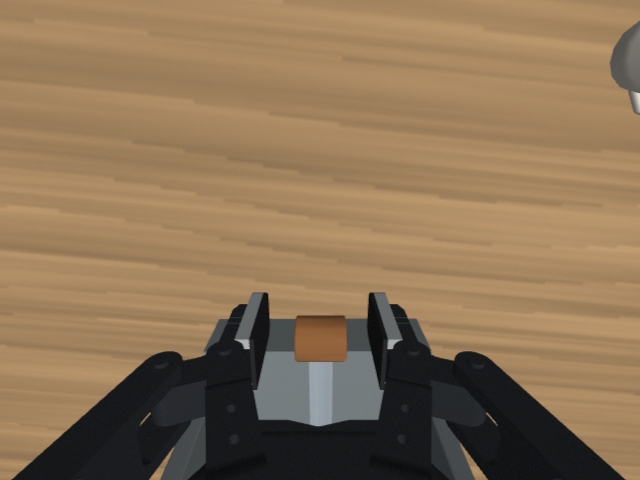

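move_arm(rows=[{"tx": -0.001, "ty": 0.001, "tz": 0.002, "ax": 0, "ay": 0, "az": 0, "jaw": 150}, {"tx": 0, "ty": 0, "tz": 0, "ax": 0, "ay": 0, "az": 0, "jaw": 255}, {"tx": 0, "ty": 0, "tz": 0, "ax": 0, "ay": 0, "az": 0, "jaw": 255}, {"tx": 0, "ty": 0, "tz": 0, "ax": 0, "ay": 0, "az": 0, "jaw": 255}, {"tx": 0, "ty": 0, "tz": 0, "ax": 0, "ay": 0, "az": 0, "jaw": 255}, {"tx": 0, "ty": 0, "tz": 0, "ax": 0, "ay": 0, "az": 0, "jaw": 255}])

```text
time: 15.7
tool_pos: [0.4816, -0.1636, 0.0466]
tool_rot: [0.002, -0.048, 0.999, -0.001]
contact_force: [-1.0, 0.3, 0.5]
gripper_width: 0.228
```

Run:
```python
from h import *
from plant import manip
import cv2
s=manip.state()
delta(s,[.482,-.1642,.046],95.5)
f=manip.grab_frame("wrist");cv2.imwrite("pics/w14.png",f["color"][:,:,::-1])
f=manip.grab_frame("scene");cv2.imwrite("pics/s14.png",cv2.resize(f["color"][170:370,50:250,::-1],None,fx=3,fy=3,interpolation=cv2.INTER_CUBIC))
# arc from measured tcp, about C
```

```text
tcp [ 0.4816 -0.1636  0.0466] F [-1.   0.3  0.5] w 0.228 t 15.7
turn(tool,deg) [-0.16  0.21  0.02] shift now-axes [-0.0003 -0.0007  0.0006] shift after turn [-0.0003 -0.0007  0.0006] world [ 0.0004 -0.0006 -0.0006]
```

View pics/w14.png

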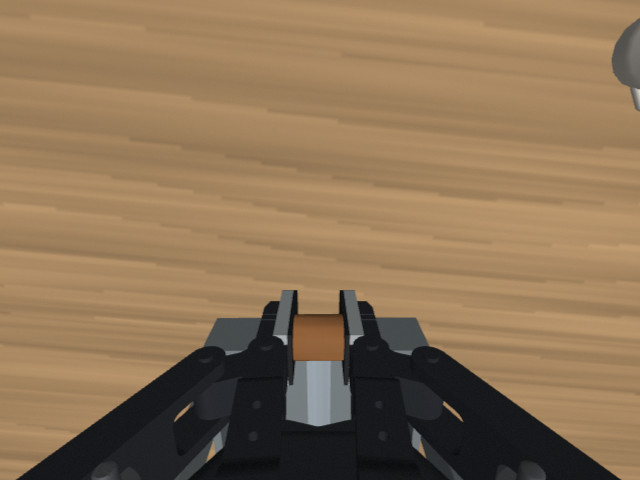

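View pics/s14.png

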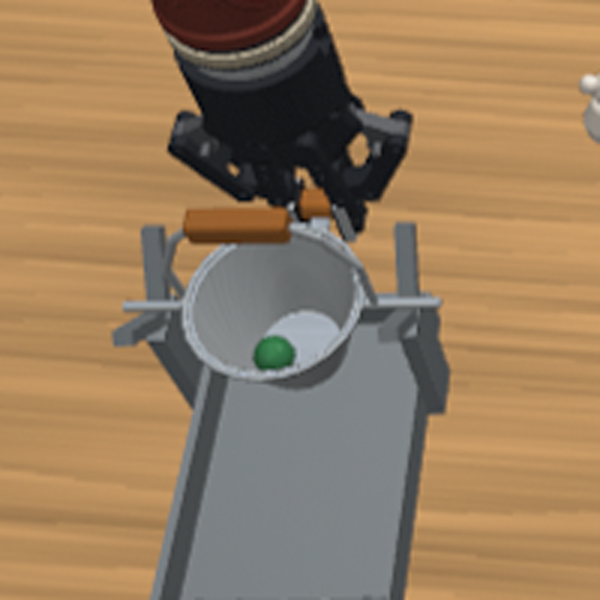

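```bash
cat > arc.py <<'E'
from h import *
import sys
from plant import manip
T0=np.array([.4816,-.1636,.0466]);a=np.radians(5.5);ex=np.array([np.cos(a),np.sin(a),0]);ey=np.array([-np.sin(a),np.cos(a),0])
r0=np.array([-.0853,-.0315])
def tcp(th):
    c,s=np.cos(np.radians(th)),np.sin(np.radians(th))
    r=np.array([r0[0]*c+r0[1]*s,-r0[0]*s+r0[1]*c]);d=r-r0
    return T0+ex*d[0]+np.array([0,0,d[1]])
def main(ths):
    s=manip.state();p=s["tool_pos"]
    d=p-T0;rx=r0[0]+d@ex;rz=r0[1]+d[2]
    print("t",round(s["time"],2),"F",s["contact_force"].round(1),"tq",s["ft_torque"].round(2),"w",round(s["gripper_width"],3),"R mm",round(1e3*np.hypot(rx,rz),1),"theta",round(np.degrees(np.arctan2(rz,-rx)-np.arctan2(r0[1],-r0[0])),1),"y off",round(1e3*(d@ey),1),"joints",s["joint_pos"].round(2))
    delta(s,tcp(ths[0]),95.5)
    q=p
    for th in ths:
        n=tcp(th);e=n-q;print(th,"tx %.4f ty %.4f tz %.4f"%(-(e@ex),e@ey,-e[2]));q=n
if __name__=="__main__":main([float(v) for v in sys.argv[1:]])
E
python3 arc.py 3 8 14 20 26 32 38 44 50 56 62 68 74 80 86 92 98 104 108
```

```text
t 15.8 F [-0.8  0.3 -0.4] tq [ 0.04  0.1  -0.  ] w 0.23 R mm 90.9 theta 0.0 y off 0.1 joints [-0.47 -0.03  2.03 -0.    1.14 -2.14]
tcp [ 0.4816 -0.1635  0.0466] F [-0.8  0.3 -0.4] w 0.23 t 15.8
turn(tool,deg) [-0.16  0.22  0.02] shift now-axes [ 0.0016 -0.0001 -0.0045] shift after turn [ 0.0016 -0.0001 -0.0045] world [-0.0016 -0.0002  0.0045]
3.0 tx 0.0016 ty -0.0001 tz -0.0045
8.0 tx 0.0020 ty 0.0000 tz -0.0077
14.0 tx 0.0015 ty 0.0000 tz -0.0094
20.0 tx 0.0005 ty 0.0000 tz -0.0095
26.0 tx -0.0005 ty -0.0000 tz -0.0095
32.0 tx -0.0014 ty 0.0000 tz -0.0094
38.0 tx -0.0024 ty 0.0000 tz -0.0092
44.0 tx -0.0034 ty 0.0000 tz -0.0089
50.0 tx -0.0043 ty -0.0000 tz -0.0085
56.0 tx -0.0051 ty -0.0000 tz -0.0080
62.0 tx -0.0060 ty 0.0000 tz -0.0074
68.0 tx -0.0067 ty -0.0000 tz -0.0068
74.0 tx -0.0074 ty 0.0000 tz -0.0060
80.0 tx -0.0080 ty -0.0000 tz -0.0052
86.0 tx -0.0085 ty -0.0000 tz -0.0044
92.0 tx -0.0089 ty 0.0000 tz -0.0035
98.0 tx -0.0092 ty 0.0000 tz -0.0025
104.0 tx -0.0094 ty -0.0000 tz -0.0015
108.0 tx -0.0063 ty 0.0000 tz -0.0005
```

move_arm(rows=[{"tx": 0.0016, "ty": 0, "tz": -0.0045, "ax": 0, "ay": 0, "az": 0, "jaw": 255}, {"tx": 0.002, "ty": 0, "tz": -0.0077, "ax": 0, "ay": 0, "az": 0, "jaw": 255}, {"tx": 0.0015, "ty": 0, "tz": -0.0094, "ax": 0, "ay": 0, "az": 0, "jaw": 255}, {"tx": 0.0005, "ty": 0, "tz": -0.0095, "ax": 0, "ay": 0, "az": 0, "jaw": 255}])

```text
time: 16.2
tool_pos: [0.4731, -0.163, 0.0771]
tool_rot: [-0.001, -0.048, 0.999, 0.0]
contact_force: [0.1, 0.2, -2.7]
gripper_width: 0.226
```

```bash
python3 arc.py 26 32 38 44
```

```text
t 16.2 F [ 0.1  0.2 -2.7] tq [ 0.01  0.21 -0.02] w 0.226 R mm 93.7 theta 19.7 y off 1.4 joints [-0.48 -0.1   2.03 -0.    1.21 -2.15]
tcp [ 0.4731 -0.163   0.0771] F [ 0.1  0.2 -2.7] w 0.226 t 16.2
turn(tool,deg) [ 0.02 -0.12  0.03] shift now-axes [-0.0032 -0.0014 -0.0101] shift after turn [-0.0032 -0.0014 -0.0101] world [ 0.0033 -0.0011  0.0101]
26.0 tx -0.0032 ty -0.0014 tz -0.0101
32.0 tx -0.0014 ty 0.0000 tz -0.0094
38.0 tx -0.0024 ty 0.0000 tz -0.0092
44.0 tx -0.0034 ty 0.0000 tz -0.0089
```

move_arm(rows=[{"tx": -0.0032, "ty": -0.001, "tz": -0.01, "ax": 0, "ay": 0, "az": 0, "jaw": 255}, {"tx": -0.0015, "ty": 0, "tz": -0.0094, "ax": 0, "ay": 0, "az": 0, "jaw": 255}, {"tx": -0.0025, "ty": 0, "tz": -0.0092, "ax": 0, "ay": 0, "az": 0, "jaw": 255}])

```text
time: 16.5
tool_pos: [0.4808, -0.1635, 0.109]
tool_rot: [-0.001, -0.048, 0.999, -0.0]
contact_force: [0.2, -0.0, -2.6]
gripper_width: 0.222
```

```bash
python3 arc.py 44 50 56 62 68
python3 - <<'E'
from plant import manip
import cv2
f=manip.grab_frame("scene");cv2.imwrite("pics/s15.png",cv2.resize(f["color"][170:370,50:250,::-1],None,fx=3,fy=3,interpolation=cv2.INTER_CUBIC))
E
```

```text
t 16.5 F [ 0.2 -0.  -2.6] tq [-0.03  0.29 -0.01] w 0.222 R mm 91.5 theta 40.0 y off 0.2 joints [-0.47 -0.12  1.99 -0.    1.27 -2.14]
tcp [ 0.4808 -0.1635  0.109 ] F [ 0.2 -0.  -2.6] w 0.222 t 16.5
turn(tool,deg) [-0.02 -0.06  0.01] shift now-axes [-0.0029 -0.0002 -0.0057] shift after turn [-0.0029 -0.0002 -0.0057] world [0.0029 0.     0.0057]
44.0 tx -0.0029 ty -0.0002 tz -0.0057
50.0 tx -0.0043 ty -0.0000 tz -0.0085
56.0 tx -0.0051 ty -0.0000 tz -0.0080
62.0 tx -0.0060 ty 0.0000 tz -0.0074
68.0 tx -0.0067 ty -0.0000 tz -0.0068
```

View pics/s15.png

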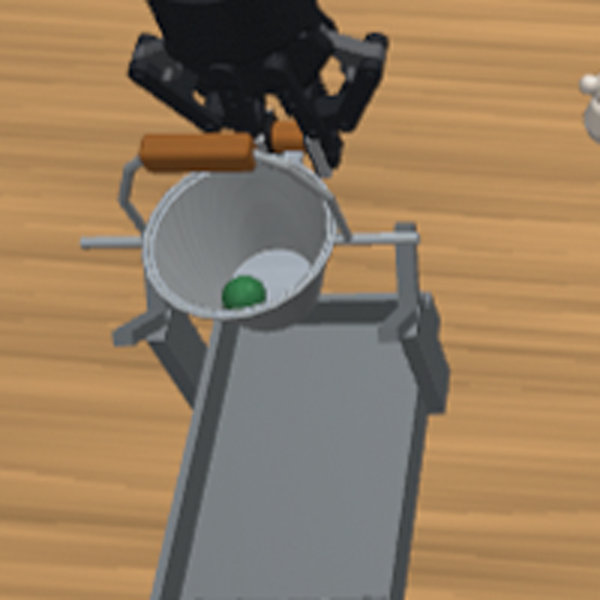

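The pail isn't turning in the pads. It has lifted out of the notches and stayed level (pins in view at (80,243) to (415,238), above the tips). I'll put it straight back down into the notches and then try a lighter grip.

move_arm(rows=[{"tx": 0, "ty": 0, "tz": 0.01, "ax": 0, "ay": 0, "az": 0, "jaw": 255}, {"tx": 0, "ty": 0, "tz": 0.015, "ax": 0, "ay": 0, "az": 0, "jaw": 255}, {"tx": 0, "ty": 0, "tz": 0.015, "ax": 0, "ay": 0, "az": 0, "jaw": 255}, {"tx": 0, "ty": 0, "tz": 0.008, "ax": 0, "ay": 0, "az": 0, "jaw": 255}, {"tx": 0, "ty": 0, "tz": 0.003, "ax": 0, "ay": 0, "az": 0, "jaw": 255}, {"tx": 0, "ty": 0, "tz": 0, "ax": 0, "ay": 0, "az": 0, "jaw": 255}])

```text
time: 17.15
tool_pos: [0.4808, -0.1631, 0.0533]
tool_rot: [-0.001, -0.048, 0.999, 0.0]
contact_force: [-0.3, -0.4, -2.9]
gripper_width: 0.223
```

```bash
python3 arc.py 0
python3 - <<'E'
from plant import manip
import cv2
f=manip.grab_frame("scene");cv2.imwrite("pics/s16.png",cv2.resize(f["color"][170:370,50:250,::-1],None,fx=3,fy=3,interpolation=cv2.INTER_CUBIC))
E
```

```text
t 17.15 F [-0.3 -0.4 -2.9] tq [-0.    0.24  0.03] w 0.223 R mm 89.5 theta 4.2 y off 0.6 joints [-0.47 -0.04  2.02 -0.    1.16 -2.14]
tcp [ 0.4808 -0.1631  0.0533] F [-0.3 -0.4 -2.9] w 0.223 t 17.15
turn(tool,deg) [ 0.02 -0.11  0.04] shift now-axes [-0.0007 -0.0006  0.0067] shift after turn [-0.0007 -0.0006  0.0067] world [ 0.0008 -0.0005 -0.0067]
0.0 tx -0.0007 ty -0.0006 tz 0.0067
```

View pics/s16.png

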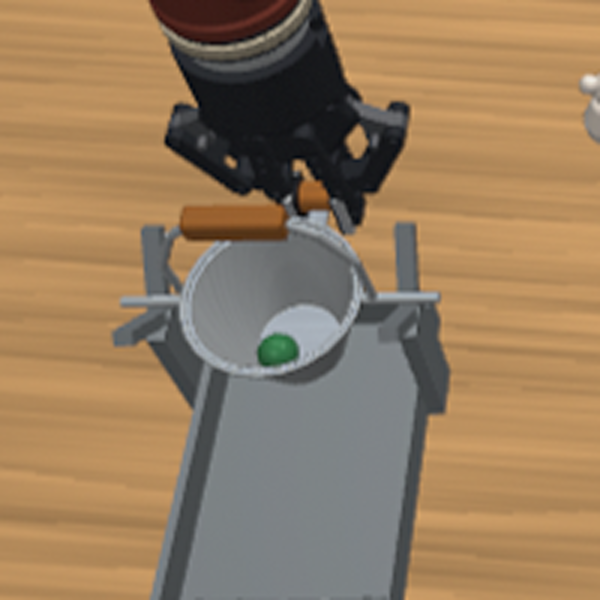

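move_arm(rows=[{"tx": 0, "ty": 0, "tz": 0.005, "ax": 0, "ay": 0, "az": 0, "jaw": 255}, {"tx": 0, "ty": 0, "tz": 0.002, "ax": 0, "ay": 0, "az": 0, "jaw": 255}, {"tx": 0, "ty": 0, "tz": 0, "ax": 0, "ay": 0, "az": 0, "jaw": 200}, {"tx": 0, "ty": 0, "tz": 0, "ax": 0, "ay": 0, "az": 0, "jaw": 200}, {"tx": 0, "ty": 0, "tz": 0, "ax": 0, "ay": 0, "az": 0, "jaw": 200}])

```text
time: 17.7
tool_pos: [0.4814, -0.1635, 0.0478]
tool_rot: [-0.0, -0.048, 0.999, -0.0]
contact_force: [-3.3, 1.4, -1.3]
gripper_width: 0.226
```

```bash
python3 arc.py 3 8 14
```

```text
t 17.7 F [-3.3  1.4 -1.3] tq [0.06 0.39 0.01] w 0.226 R mm 90.7 theta 0.7 y off 0.1 joints [-0.47 -0.03  2.03 -0.    1.15 -2.14]
tcp [ 0.4814 -0.1635  0.0478] F [-3.3  1.4 -1.3] w 0.226 t 17.7
turn(tool,deg) [-0.04 -0.04  0.04] shift now-axes [ 0.0014 -0.0001 -0.0033] shift after turn [ 0.0014 -0.0001 -0.0033] world [-0.0014 -0.0002  0.0033]
3.0 tx 0.0014 ty -0.0001 tz -0.0033
8.0 tx 0.0020 ty 0.0000 tz -0.0077
14.0 tx 0.0015 ty 0.0000 tz -0.0094
```

move_arm(rows=[{"tx": 0, "ty": 0, "tz": 0, "ax": 0, "ay": 0, "az": 0, "jaw": 197}, {"tx": 0, "ty": 0, "tz": 0, "ax": 0, "ay": 0, "az": 0, "jaw": 197}])

```text
time: 17.9
tool_pos: [0.4813, -0.1635, 0.0479]
tool_rot: [-0.0, -0.048, 0.999, -0.0]
contact_force: [-1.6, 0.6, -2.6]
gripper_width: 0.233
```

```bash
python3 arc.py 3 | head -1
```

```text
t 17.9 F [-1.6  0.6 -2.6] tq [ 0.09  0.38 -0.07] w 0.233 R mm 90.7 theta 0.8 y off 0.1 joints [-0.47 -0.03  2.03 -0.    1.15 -2.14]
```

move_arm(rows=[{"tx": 0, "ty": 0, "tz": 0, "ax": 0, "ay": 0, "az": 0, "jaw": 195}, {"tx": 0, "ty": 0, "tz": 0, "ax": 0, "ay": 0, "az": 0, "jaw": 195}])

```text
time: 18.1
tool_pos: [0.4824, -0.1636, 0.0488]
tool_rot: [0.001, -0.048, 0.999, -0.001]
contact_force: [-0.9, 1.3, -0.7]
gripper_width: 0.235
```

```bash
python3 arc.py 3 | head -1
```

```text
t 18.1 F [-0.9  1.3 -0.7] tq [0.21 0.23 0.03] w 0.235 R mm 89.4 theta 1.2 y off -0.1 joints [-0.47 -0.03  2.02 -0.    1.15 -2.14]
```

```bash
python3 arc.py 4 8 12 16 20
```

```text
t 18.1 F [-0.9  1.3 -0.7] tq [0.21 0.23 0.03] w 0.235 R mm 89.4 theta 1.2 y off -0.1 joints [-0.47 -0.03  2.02 -0.    1.15 -2.14]
tcp [ 0.4824 -0.1636  0.0488] F [-0.9  1.3 -0.7] w 0.235 t 18.1
turn(tool,deg) [-0.06  0.1   0.03] shift now-axes [ 0.0028  0.0001 -0.0038] shift after turn [ 0.0028  0.0001 -0.0038] world [-0.0028 -0.0002  0.0038]
4.0 tx 0.0028 ty 0.0001 tz -0.0038
8.0 tx 0.0016 ty -0.0000 tz -0.0062
12.0 tx 0.0011 ty 0.0000 tz -0.0062
16.0 tx 0.0007 ty -0.0000 tz -0.0063
20.0 tx 0.0003 ty 0.0000 tz -0.0063
```

move_arm(rows=[{"tx": 0.0018, "ty": 0, "tz": -0.004, "ax": 0, "ay": 0, "az": 0, "jaw": 196}, {"tx": 0.001, "ty": 0, "tz": -0.006, "ax": 0, "ay": 0, "az": 0, "jaw": 196}, {"tx": 0.0005, "ty": 0, "tz": -0.006, "ax": 0, "ay": 0, "az": 0, "jaw": 196}, {"tx": 0.0003, "ty": 0, "tz": -0.006, "ax": 0, "ay": 0, "az": 0, "jaw": 196}])

```text
time: 18.5
tool_pos: [0.4791, -0.1641, 0.0729]
tool_rot: [0.002, -0.048, 0.999, -0.001]
contact_force: [-0.3, -0.2, -0.8]
gripper_width: 0.233
```

```bash
python3 arc.py 20 24 28 32
python3 - <<'E'
from plant import manip
import cv2
f=manip.grab_frame("scene");cv2.imwrite("pics/s17.png",cv2.resize(f["color"][170:370,50:250,::-1],None,fx=3,fy=3,interpolation=cv2.INTER_CUBIC))
E
```

```text
t 18.5 F [-0.3 -0.2 -0.8] tq [0.01 0.15 0.05] w 0.233 R mm 88.0 theta 16.9 y off -0.3 joints [-0.48 -0.08  2.02  0.    1.2  -2.14]
tcp [ 0.4791 -0.1641  0.0729] F [-0.3 -0.2 -0.8] w 0.233 t 18.5
turn(tool,deg) [-0.1   0.17  0.05] shift now-axes [ 0.0031  0.0003 -0.0048] shift after turn [ 0.0031  0.0003 -0.0048] world [-0.0031 -0.      0.0048]
20.0 tx 0.0031 ty 0.0003 tz -0.0048
24.0 tx -0.0002 ty -0.0000 tz -0.0063
28.0 tx -0.0006 ty 0.0000 tz -0.0063
32.0 tx -0.0011 ty -0.0000 tz -0.0063
```

View pics/s17.png

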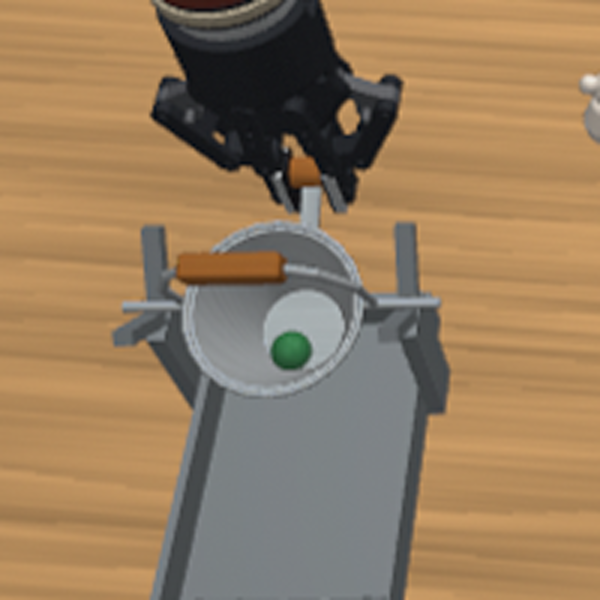

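The light grip works: the pail tips about 17° with its pins at (125,306)/(440,301), exactly in the notches. I'll carry on along the arc.

move_arm(rows=[{"tx": 0.0015, "ty": 0, "tz": -0.006, "ax": 0, "ay": 0, "az": 0, "jaw": 196}, {"tx": 0, "ty": 0, "tz": -0.0065, "ax": 0, "ay": 0, "az": 0, "jaw": 196}, {"tx": -0.0005, "ty": 0, "tz": -0.0065, "ax": 0, "ay": 0, "az": 0, "jaw": 196}, {"tx": -0.001, "ty": 0, "tz": -0.0063, "ax": 0, "ay": 0, "az": 0, "jaw": 196}])

```text
time: 18.95
tool_pos: [0.4815, -0.1644, 0.1025]
tool_rot: [0.005, -0.048, 0.999, -0.002]
contact_force: [2.9, 1.3, -1.7]
gripper_width: 0.237
```

```bash
python3 arc.py 36 40 44 48 52 56
python3 - <<'E'
from plant import manip
import cv2
f=manip.grab_frame("scene");cv2.imwrite("pics/s18.png",cv2.resize(f["color"][170:370,50:250,::-1],None,fx=3,fy=3,interpolation=cv2.INTER_CUBIC))
E
```

```text
t 18.95 F [ 2.9  1.3 -1.7] tq [ 0.16 -0.44  0.11] w 0.237 R mm 88.8 theta 36.2 y off -0.8 joints [-0.48 -0.12  2.    0.    1.25 -2.14]
tcp [ 0.4815 -0.1644  0.1025] F [ 2.9  1.3 -1.7] w 0.237 t 18.95
turn(tool,deg) [-0.2   0.59  0.03] shift now-axes [ 0.0021  0.0008 -0.0003] shift after turn [ 0.0021  0.0008 -0.0003] world [-0.0022  0.0006  0.0003]
36.0 tx 0.0021 ty 0.0008 tz -0.0003
40.0 tx -0.0019 ty -0.0000 tz -0.0060
44.0 tx -0.0023 ty 0.0000 tz -0.0059
48.0 tx -0.0028 ty -0.0000 tz -0.0057
52.0 tx -0.0031 ty -0.0000 tz -0.0055
56.0 tx -0.0035 ty -0.0000 tz -0.0053
```

View pics/s18.png

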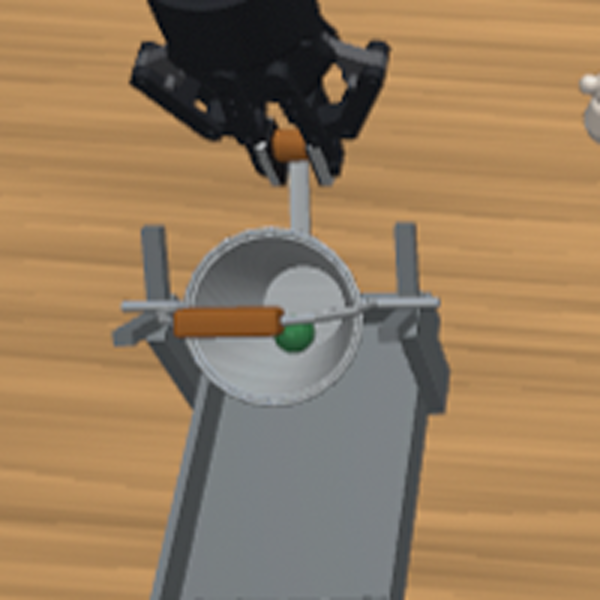

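move_arm(rows=[{"tx": -0.001, "ty": 0, "tz": -0.0055, "ax": 0, "ay": 0.3, "az": 0, "jaw": 197}, {"tx": -0.0023, "ty": 0, "tz": -0.006, "ax": 0, "ay": 0, "az": 0, "jaw": 197}, {"tx": -0.0027, "ty": 0, "tz": -0.0058, "ax": 0, "ay": 0, "az": 0, "jaw": 197}, {"tx": -0.003, "ty": 0, "tz": -0.0055, "ax": 0, "ay": 0, "az": 0, "jaw": 197}])

```text
time: 19.4
tool_pos: [0.4895, -0.1636, 0.1264]
tool_rot: [0.0, -0.048, 0.999, -0.002]
contact_force: [0.6, 0.5, -2.7]
gripper_width: 0.231
```

```bash
python3 arc.py 56 60 64 68 72 76
python3 - <<'E'
from plant import manip
import cv2
f=manip.grab_frame("scene");cv2.imwrite("pics/s19.png",cv2.resize(f["color"][170:370,50:250,::-1],None,fx=3,fy=3,interpolation=cv2.INTER_CUBIC))
E
```

```text
t 19.4 F [ 0.6  0.5 -2.7] tq [ 0.    0.12 -0.01] w 0.231 R mm 91.3 theta 52.2 y off -0.8 joints [-0.47 -0.12  1.96 -0.    1.3  -2.13]
tcp [ 0.4895 -0.1636  0.1264] F [ 0.6  0.5 -2.7] w 0.231 t 19.4
turn(tool,deg) [-0.2   0.    0.03] shift now-axes [-0.0037  0.0007 -0.0048] shift after turn [-0.0037  0.0008 -0.0048] world [0.0036 0.0011 0.0048]
56.0 tx -0.0037 ty 0.0008 tz -0.0048
60.0 tx -0.0039 ty 0.0000 tz -0.0050
64.0 tx -0.0042 ty 0.0000 tz -0.0047
68.0 tx -0.0045 ty -0.0000 tz -0.0044
72.0 tx -0.0048 ty -0.0000 tz -0.0041
76.0 tx -0.0051 ty 0.0000 tz -0.0038
```

View pics/s19.png

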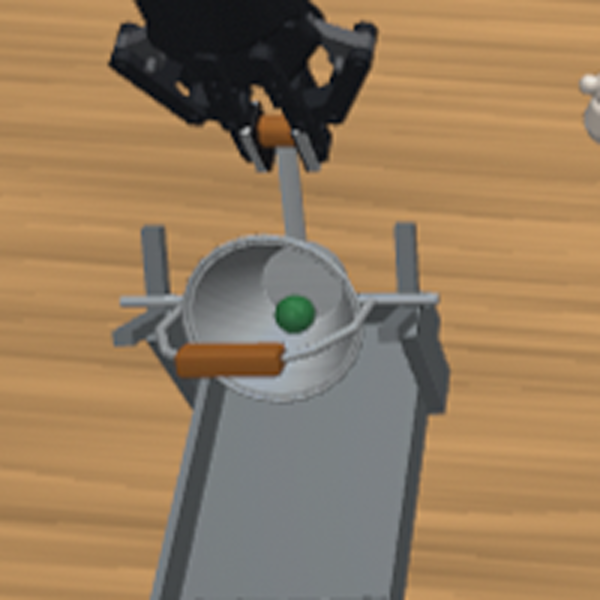

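move_arm(rows=[{"tx": -0.0035, "ty": 0.0005, "tz": -0.002, "ax": 0, "ay": 0, "az": 0, "jaw": 196}, {"tx": -0.004, "ty": 0, "tz": -0.0045, "ax": 0, "ay": 0, "az": 0, "jaw": 196}, {"tx": -0.0042, "ty": 0, "tz": -0.0045, "ax": 0, "ay": 0, "az": 0, "jaw": 196}, {"tx": -0.0045, "ty": 0, "tz": -0.0043, "ax": 0, "ay": 0, "az": 0, "jaw": 196}])

```text
time: 19.85
tool_pos: [0.5065, -0.1622, 0.1436]
tool_rot: [-0.001, -0.048, 0.999, -0.003]
contact_force: [-0.3, -0.8, -0.8]
gripper_width: 0.233
```

```bash
python3 arc.py 72 76 80 84 88 92
python3 - <<'E'
from plant import manip
import cv2
f=manip.grab_frame("scene");cv2.imwrite("pics/s20.png",cv2.resize(f["color"][170:370,50:250,::-1],None,fx=3,fy=3,interpolation=cv2.INTER_CUBIC))
E
```

```text
t 19.85 F [-0.3 -0.8 -0.8] tq [-0.1   0.27  0.04] w 0.233 R mm 89.1 theta 67.6 y off -1.0 joints [-0.45 -0.1   1.91 -0.01  1.33 -2.11]
tcp [ 0.5065 -0.1622  0.1436] F [-0.3 -0.8 -0.8] w 0.233 t 19.85
turn(tool,deg) [-0.3  -0.09  0.02] shift now-axes [-0.0041  0.001  -0.0059] shift after turn [-0.0041  0.001  -0.0059] world [0.004  0.0014 0.0059]
72.0 tx -0.0041 ty 0.0010 tz -0.0059
76.0 tx -0.0051 ty 0.0000 tz -0.0038
80.0 tx -0.0054 ty 0.0000 tz -0.0034
84.0 tx -0.0056 ty -0.0000 tz -0.0030
88.0 tx -0.0058 ty -0.0000 tz -0.0026
92.0 tx -0.0060 ty 0.0000 tz -0.0022
```

View pics/s20.png

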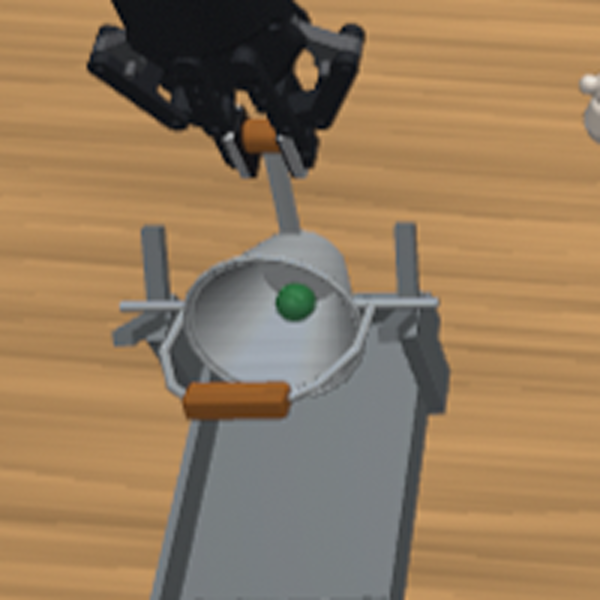

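move_arm(rows=[{"tx": -0.0045, "ty": 0.0005, "tz": -0.0042, "ax": 0, "ay": 0, "az": 0, "jaw": 196}, {"tx": -0.005, "ty": 0, "tz": -0.0038, "ax": 0, "ay": 0, "az": 0, "jaw": 196}, {"tx": -0.0054, "ty": 0, "tz": -0.0034, "ax": 0, "ay": 0, "az": 0, "jaw": 196}, {"tx": -0.0056, "ty": 0, "tz": -0.003, "ax": 0, "ay": 0, "az": 0, "jaw": 196}])

```text
time: 20.3
tool_pos: [0.5291, -0.1597, 0.1598]
tool_rot: [-0.0, -0.048, 0.999, -0.003]
contact_force: [-0.6, -1.2, -3.0]
gripper_width: 0.23
```

```bash
python3 arc.py 88 92 96 100 104
python3 - <<'E'
from plant import manip
import cv2
f=manip.grab_frame("scene");cv2.imwrite("pics/s21.png",cv2.resize(f["color"][170:370,50:250,::-1],None,fx=3,fy=3,interpolation=cv2.INTER_CUBIC))
E
```

```text
t 20.3 F [-0.6 -1.2 -3. ] tq [-0.19  0.3   0.02] w 0.23 R mm 90.0 theta 85.6 y off -0.7 joints [-0.43 -0.07  1.85 -0.01  1.35 -2.09]
tcp [ 0.5291 -0.1597  0.1598] F [-0.6 -1.2 -3. ] w 0.23 t 20.3
turn(tool,deg) [-0.34 -0.02  0.02] shift now-axes [-0.0031  0.0006 -0.0024] shift after turn [-0.0031  0.0007 -0.0024] world [0.0031 0.001  0.0024]
88.0 tx -0.0031 ty 0.0007 tz -0.0024
92.0 tx -0.0060 ty 0.0000 tz -0.0022
96.0 tx -0.0061 ty 0.0000 tz -0.0018
100.0 tx -0.0062 ty -0.0000 tz -0.0013
104.0 tx -0.0063 ty 0.0000 tz -0.0009
```

View pics/s21.png

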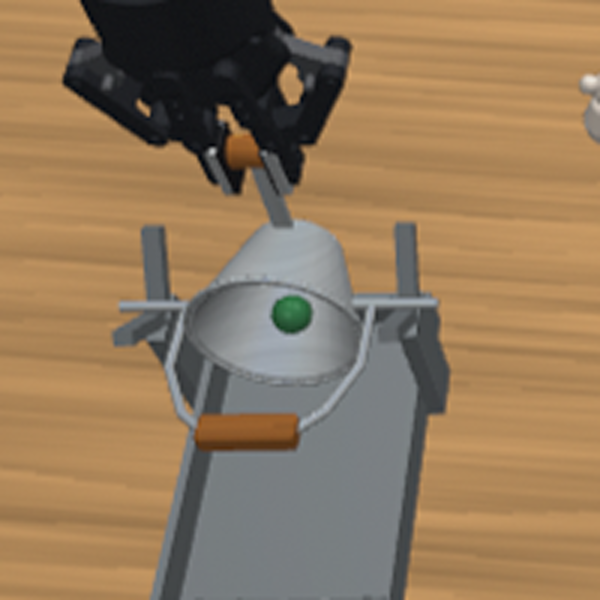

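move_arm(rows=[{"tx": -0.004, "ty": 0, "tz": -0.0015, "ax": 0, "ay": 0, "az": 0, "jaw": 196}, {"tx": -0.006, "ty": 0, "tz": -0.0018, "ax": 0, "ay": 0, "az": 0, "jaw": 196}, {"tx": -0.006, "ty": 0, "tz": -0.0015, "ax": 0, "ay": 0, "az": 0, "jaw": 196}, {"tx": 0, "ty": 0, "tz": 0, "ax": 0, "ay": 0, "az": 0, "jaw": 196}, {"tx": 0, "ty": 0, "tz": 0, "ax": 0, "ay": 0, "az": 0, "jaw": 196}, {"tx": 0, "ty": 0, "tz": 0, "ax": 0, "ay": 0, "az": 0, "jaw": 196}])

```text
time: 20.95
tool_pos: [0.5482, -0.158, 0.1669]
tool_rot: [0.001, -0.049, 0.999, -0.003]
contact_force: [-1.4, -0.2, 0.7]
gripper_width: 0.23
```

```bash
python3 arc.py 98 94 90 86 82 78
python3 - <<'E'
from plant import manip
import cv2
f=manip.grab_frame("scene");cv2.imwrite("pics/s22.png",cv2.resize(f["color"][170:370,50:250,::-1],None,fx=3,fy=3,interpolation=cv2.INTER_CUBIC))
E
```

```text
t 20.95 F [-1.4 -0.2  0.7] tq [-0.09  0.35  0.06] w 0.23 R mm 90.7 theta 98.5 y off -0.8 joints [-0.41 -0.03  1.81 -0.01  1.36 -2.08]
tcp [ 0.5482 -0.158   0.1669] F [-1.4 -0.2  0.7] w 0.23 t 20.95
turn(tool,deg) [-0.38  0.1   0.06] shift now-axes [ 0.0008  0.0008 -0.0001] shift after turn [ 0.0008  0.0008 -0.0001] world [-0.0009  0.0007  0.0001]
98.0 tx 0.0008 ty 0.0008 tz -0.0001
94.0 tx 0.0062 ty -0.0000 tz 0.0016
90.0 tx 0.0060 ty -0.0000 tz 0.0020
86.0 tx 0.0059 ty -0.0000 tz 0.0024
82.0 tx 0.0057 ty -0.0000 tz 0.0028
78.0 tx 0.0055 ty -0.0000 tz 0.0032
```

View pics/s22.png

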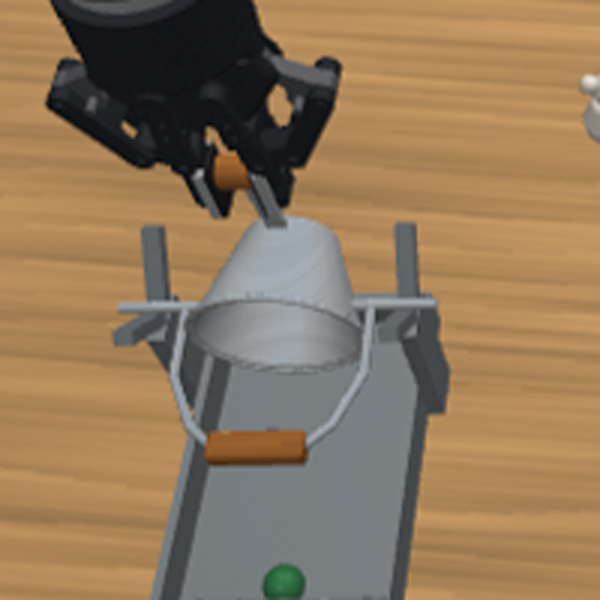

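The marble is out and in the tray, at crop (285,582). Now I'll swing the pail back along the arc.

move_arm(rows=[{"tx": 0.005, "ty": 0, "tz": 0.001, "ax": 0, "ay": 0, "az": 0, "jaw": 196}, {"tx": 0.006, "ty": 0, "tz": 0.0018, "ax": 0, "ay": 0, "az": 0, "jaw": 196}, {"tx": 0.006, "ty": 0, "tz": 0.0023, "ax": 0, "ay": 0, "az": 0, "jaw": 196}, {"tx": 0.0058, "ty": 0, "tz": 0.0027, "ax": 0, "ay": 0, "az": 0, "jaw": 196}, {"tx": 0.0055, "ty": 0, "tz": 0.0032, "ax": 0, "ay": 0, "az": 0, "jaw": 196}])

```text
time: 21.5
tool_pos: [0.5198, -0.1606, 0.1559]
tool_rot: [0.004, -0.048, 0.999, -0.003]
contact_force: [0.3, 0.9, 0.2]
gripper_width: 0.236
```

```bash
python3 arc.py 72 68 64 60 56 52 48 44
python3 - <<'E'
from plant import manip
import cv2
f=manip.grab_frame("scene");cv2.imwrite("pics/s23.png",cv2.resize(f["color"][170:370,50:250,::-1],None,fx=3,fy=3,interpolation=cv2.INTER_CUBIC))
E
```

```text
t 21.5 F [0.3 0.9 0.2] tq [ 0.1  -0.21  0.02] w 0.236 R mm 90.9 theta 79.1 y off -0.7 joints [-0.44 -0.09  1.88 -0.    1.34 -2.1 ]
tcp [ 0.5198 -0.1606  0.1559] F [0.3 0.9 0.2] w 0.236 t 21.5
turn(tool,deg) [-0.38  0.48  0.04] shift now-axes [0.0093 0.0007 0.0063] shift after turn [0.0093 0.0007 0.0064] world [-0.0093 -0.0002 -0.0064]
72.0 tx 0.0093 ty 0.0007 tz 0.0064
68.0 tx 0.0048 ty 0.0000 tz 0.0041
64.0 tx 0.0045 ty 0.0000 tz 0.0044
60.0 tx 0.0042 ty -0.0000 tz 0.0047
56.0 tx 0.0039 ty -0.0000 tz 0.0050
52.0 tx 0.0035 ty 0.0000 tz 0.0053
48.0 tx 0.0031 ty 0.0000 tz 0.0055
44.0 tx 0.0028 ty 0.0000 tz 0.0057
```

View pics/s23.png

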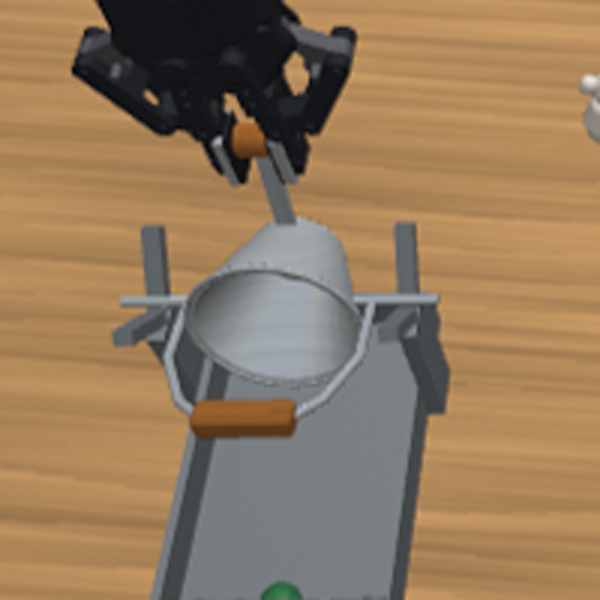

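move_arm(rows=[{"tx": 0.0045, "ty": 0, "tz": 0.0045, "ax": 0, "ay": 0.4, "az": 0, "jaw": 196}, {"tx": 0.0045, "ty": 0, "tz": 0.005, "ax": 0, "ay": 0, "az": 0, "jaw": 196}, {"tx": 0.0042, "ty": 0, "tz": 0.005, "ax": 0, "ay": 0, "az": 0, "jaw": 196}, {"tx": 0.004, "ty": 0, "tz": 0.005, "ax": 0, "ay": 0, "az": 0, "jaw": 196}, {"tx": 0.0035, "ty": 0, "tz": 0.0053, "ax": 0, "ay": 0, "az": 0, "jaw": 196}])

```text
time: 22.05
tool_pos: [0.4961, -0.1635, 0.1298]
tool_rot: [-0.001, -0.048, 0.999, -0.004]
contact_force: [-2.6, -0.6, 2.2]
gripper_width: 0.23
```

```bash
python3 arc.py 48 44 40 36 32 28 24
python3 - <<'E'
from plant import manip
import cv2
f=manip.grab_frame("scene");cv2.imwrite("pics/s24.png",cv2.resize(f["color"][170:370,50:250,::-1],None,fx=3,fy=3,interpolation=cv2.INTER_CUBIC))
E
```

```text
t 22.05 F [-2.6 -0.6  2.2] tq [0.03 0.18 0.06] w 0.23 R mm 87.7 theta 56.4 y off -1.3 joints [-0.46 -0.11  1.95 -0.01  1.3  -2.12]
tcp [ 0.4961 -0.1635  0.1298] F [-2.6 -0.6  2.2] w 0.23 t 22.05
turn(tool,deg) [-0.43 -0.11  0.02] shift now-axes [0.0096 0.0014 0.0094] shift after turn [0.0096 0.0013 0.0094] world [-0.0097  0.0004 -0.0094]
48.0 tx 0.0096 ty 0.0013 tz 0.0094
44.0 tx 0.0028 ty 0.0000 tz 0.0057
40.0 tx 0.0023 ty -0.0000 tz 0.0059
36.0 tx 0.0019 ty 0.0000 tz 0.0060
32.0 tx 0.0015 ty -0.0000 tz 0.0062
28.0 tx 0.0011 ty 0.0000 tz 0.0063
24.0 tx 0.0006 ty -0.0000 tz 0.0063
```

View pics/s24.png

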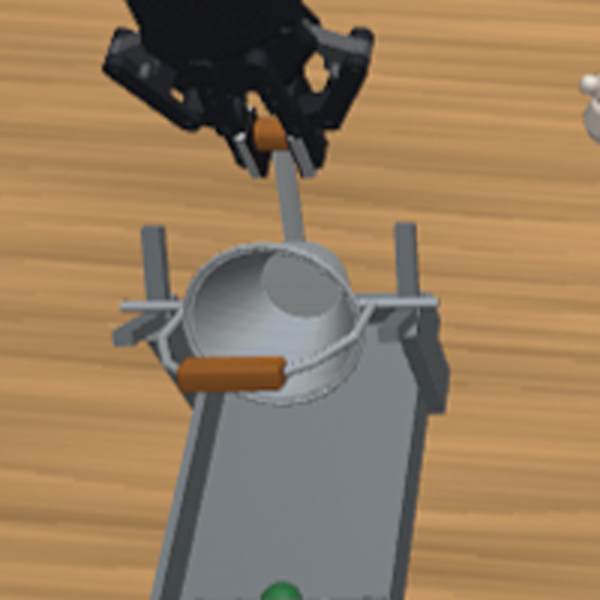

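Seated and following. Continuing.

move_arm(rows=[{"tx": 0.0048, "ty": 0.0005, "tz": 0.004, "ax": 0, "ay": 0, "az": 0, "jaw": 196}, {"tx": 0.0035, "ty": 0, "tz": 0.0055, "ax": 0, "ay": 0, "az": 0, "jaw": 196}, {"tx": 0.003, "ty": 0, "tz": 0.0057, "ax": 0, "ay": 0, "az": 0, "jaw": 196}, {"tx": 0.0025, "ty": 0, "tz": 0.006, "ax": 0, "ay": 0, "az": 0, "jaw": 196}, {"tx": 0.0018, "ty": 0, "tz": 0.006, "ax": 0, "ay": 0, "az": 0, "jaw": 196}])

```text
time: 22.6
tool_pos: [0.4799, -0.1645, 0.0992]
tool_rot: [0.001, -0.048, 0.999, -0.004]
contact_force: [0.6, -0.4, -0.4]
gripper_width: 0.231
```

```bash
python3 arc.py 28 24 20 16 12 8 4 0
```

```text
t 22.6 F [ 0.6 -0.4 -0.4] tq [-0.02 -0.26 -0.04] w 0.231 R mm 89.6 theta 33.9 y off -0.7 joints [-0.47 -0.11  2.   -0.01  1.25 -2.14]
tcp [ 0.4799 -0.1645  0.0992] F [ 0.6 -0.4 -0.4] w 0.231 t 22.6
turn(tool,deg) [-0.42  0.06  0.01] shift now-axes [0.0031 0.0008 0.0088] shift after turn [0.0031 0.0007 0.0089] world [-0.0031  0.0004 -0.0089]
28.0 tx 0.0031 ty 0.0007 tz 0.0089
24.0 tx 0.0006 ty -0.0000 tz 0.0063
20.0 tx 0.0002 ty 0.0000 tz 0.0063
16.0 tx -0.0003 ty -0.0000 tz 0.0063
12.0 tx -0.0007 ty 0.0000 tz 0.0063
8.0 tx -0.0011 ty -0.0000 tz 0.0062
4.0 tx -0.0016 ty 0.0000 tz 0.0062
0.0 tx -0.0020 ty -0.0000 tz 0.0060
```

move_arm(rows=[{"tx": 0.0015, "ty": 0, "tz": 0.006, "ax": 0, "ay": 0, "az": 0, "jaw": 196}, {"tx": 0.001, "ty": 0, "tz": 0.0063, "ax": 0, "ay": 0, "az": 0, "jaw": 196}, {"tx": 0.0004, "ty": 0, "tz": 0.0063, "ax": 0, "ay": 0, "az": 0, "jaw": 196}, {"tx": 0, "ty": 0, "tz": 0.0063, "ax": 0, "ay": 0, "az": 0, "jaw": 196}, {"tx": -0.0005, "ty": 0, "tz": 0.0063, "ax": 0, "ay": 0, "az": 0, "jaw": 196}])

```text
time: 23.1
tool_pos: [0.4775, -0.165, 0.0654]
tool_rot: [0.001, -0.048, 0.999, -0.004]
contact_force: [1.3, 0.8, 1.8]
gripper_width: 0.228
```

```bash
python3 arc.py 8 4 0
python3 - <<'E'
from plant import manip
import cv2
f=manip.grab_frame("scene");cv2.imwrite("pics/s25.png",cv2.resize(f["color"][170:370,50:250,::-1],None,fx=3,fy=3,interpolation=cv2.INTER_CUBIC))
E
```

```text
t 23.1 F [1.3 0.8 1.8] tq [ 0.07 -0.21  0.06] w 0.228 R mm 90.4 theta 12.2 y off -1.0 joints [-0.48 -0.07  2.03 -0.01  1.18 -2.14]
tcp [ 0.4775 -0.165   0.0654] F [1.3 0.8 1.8] w 0.228 t 23.1
turn(tool,deg) [-0.42  0.1  -0.01] shift now-axes [-0.0006  0.0011  0.0066] shift after turn [-0.0006  0.001   0.0067] world [ 0.0005  0.0011 -0.0067]
8.0 tx -0.0006 ty 0.0010 tz 0.0067
4.0 tx -0.0016 ty 0.0000 tz 0.0062
0.0 tx -0.0020 ty -0.0000 tz 0.0060
```

View pics/s25.png

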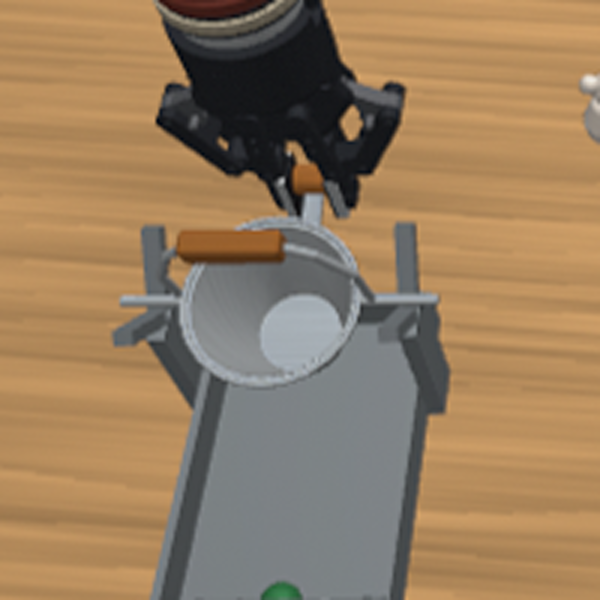

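move_arm(rows=[{"tx": -0.001, "ty": 0, "tz": 0.0065, "ax": 0, "ay": 0, "az": 0, "jaw": 196}, {"tx": -0.0018, "ty": 0, "tz": 0.006, "ax": 0, "ay": 0, "az": 0, "jaw": 196}, {"tx": -0.0018, "ty": 0, "tz": 0.004, "ax": 0, "ay": 0, "az": 0, "jaw": 196}, {"tx": 0, "ty": 0, "tz": 0, "ax": 0, "ay": 0, "az": 0, "jaw": 194}, {"tx": 0, "ty": 0, "tz": 0, "ax": 0, "ay": 0, "az": 0, "jaw": 190}])

```text
time: 23.65
tool_pos: [0.4817, -0.1644, 0.0456]
tool_rot: [-0.001, -0.048, 0.999, -0.003]
contact_force: [-0.4, -0.2, -0.2]
gripper_width: 0.255
```

```bash
python3 arc.py 0
python3 - <<'E'
from plant import manip
import cv2
f=manip.grab_frame("scene");cv2.imwrite("pics/s26.png",cv2.resize(f["color"][170:370,50:250,::-1],None,fx=3,fy=3,interpolation=cv2.INTER_CUBIC))
E
```

```text
t 23.65 F [-0.4 -0.2 -0.2] tq [ 0.06 -0.    0.03] w 0.255 R mm 91.3 theta -0.6 y off -0.8 joints [-0.47 -0.03  2.03 -0.01  1.14 -2.14]
tcp [ 0.4817 -0.1644  0.0456] F [-0.4 -0.2 -0.2] w 0.255 t 23.65
turn(tool,deg) [-0.36 -0.08  0.03] shift now-axes [-0.      0.0008 -0.001 ] shift after turn [-0.      0.0008 -0.001 ] world [-0.0001  0.0008  0.001 ]
0.0 tx -0.0000 ty 0.0008 tz -0.0010
```

View pics/s26.png

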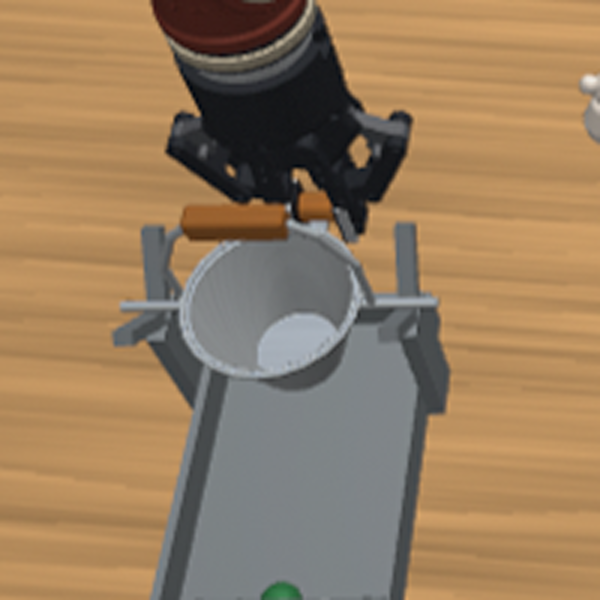

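Released. The pail is upright with its pins at (121,306)/(437,302). I'll open the jaws symmetrically, then rise and back off.

move_arm(rows=[{"tx": 0, "ty": 0, "tz": 0, "ax": 0, "ay": 0, "az": 0, "jaw": 160}, {"tx": 0, "ty": 0, "tz": 0, "ax": 0, "ay": 0, "az": 0, "jaw": 120}, {"tx": 0.003, "ty": 0, "tz": 0, "ax": 0, "ay": 0, "az": 0, "jaw": 120}, {"tx": 0.003, "ty": 0, "tz": -0.01, "ax": 0, "ay": 0, "az": 0, "jaw": 120}, {"tx": 0.003, "ty": 0, "tz": -0.025, "ax": 0, "ay": 0, "az": 0, "jaw": 120}, {"tx": 0.003, "ty": 0, "tz": -0.03, "ax": 0, "ay": 0, "az": 0, "jaw": 120}, {"tx": 0.003, "ty": 0, "tz": -0.03, "ax": 0, "ay": 0, "az": 0, "jaw": 120}, {"tx": 0.003, "ty": 0, "tz": -0.03, "ax": 0, "ay": 0, "az": 0, "jaw": 120}, {"tx": 0.003, "ty": 0, "tz": -0.03, "ax": 0, "ay": 0, "az": 0, "jaw": 120}, {"tx": 0.02, "ty": 0, "tz": -0.03, "ax": 0, "ay": 0, "az": 0, "jaw": 120}, {"tx": 0.02, "ty": 0, "tz": -0.02, "ax": 0, "ay": 0, "az": 0, "jaw": 120}, {"tx": 0, "ty": 0, "tz": 0, "ax": 0, "ay": 0, "az": 0, "jaw": 120}])

```text
time: 24.9
tool_pos: [0.4159, -0.1684, 0.2645]
tool_rot: [-0.0, -0.048, 0.999, -0.004]
contact_force: [0.1, 0.1, -0.3]
gripper_width: 0.53
```

```bash
python3 arc.py 0|head -1
python3 - <<'E'
from plant import manip
import cv2
f=manip.grab_frame("scene");cv2.imwrite("pics/s27.png",f["color"][:,:,::-1])
f=manip.grab_frame("top");cv2.imwrite("pics/t27.png",f["color"][:,:,::-1])
cv2.imwrite("pics/t27c.png",cv2.resize(f["color"][70:270,380:580,::-1],None,fx=3,fy=3,interpolation=cv2.INTER_CUBIC))
E
```

```text
t 24.9 F [ 0.1  0.1 -0.3] tq [-0.04  0.    0.08] w 0.53 R mm 240.0 theta 71.2 y off 1.5 joints [-0.55 -0.41  1.96 -0.01  1.58 -2.21]
```

View pics/s27.png

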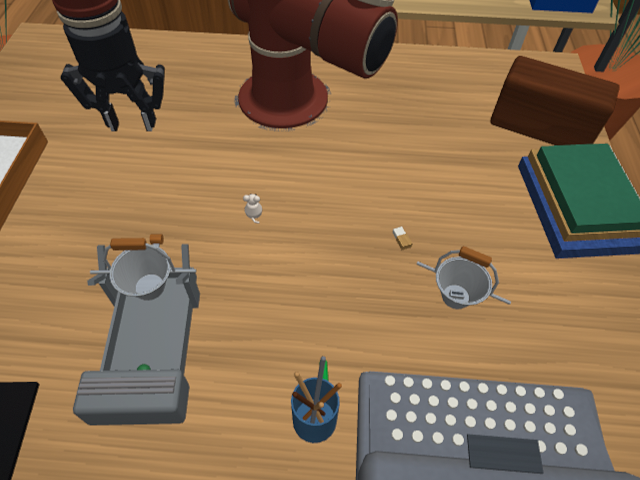

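View pics/t27c.png

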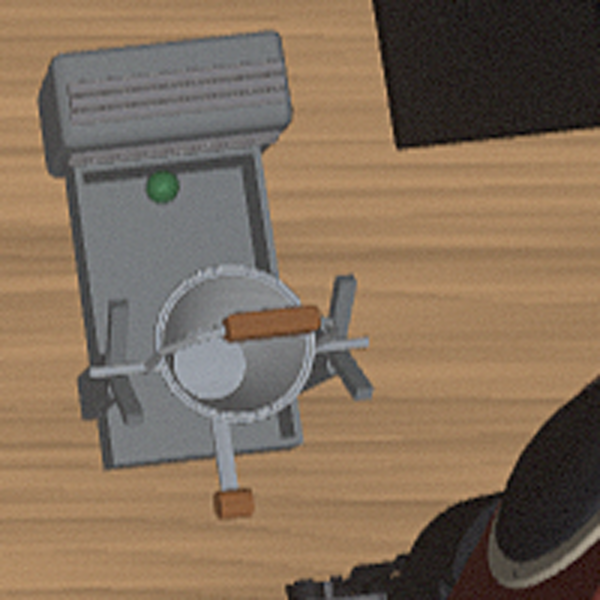

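The marble is in the tray, the pail hangs upright in both notches, and the other pail hasn't moved. I'll let things settle briefly, then hand in.

move_arm(rows=[{"tx": 0, "ty": 0, "tz": 0, "ax": 0, "ay": 0, "az": 0, "jaw": 120}, {"tx": 0, "ty": 0, "tz": 0, "ax": 0, "ay": 0, "az": 0, "jaw": 120}, {"tx": 0, "ty": 0, "tz": 0, "ax": 0, "ay": 0, "az": 0, "jaw": 120}, {"tx": 0, "ty": 0, "tz": 0, "ax": 0, "ay": 0, "az": 0, "jaw": 120}, {"tx": 0, "ty": 0, "tz": 0, "ax": 0, "ay": 0, "az": 0, "jaw": 120}])

```text
time: 25.5
tool_pos: [0.4153, -0.1659, 0.2541]
tool_rot: [-0.007, -0.049, 0.999, 0.001]
contact_force: [-0.9, 0.2, 0.1]
gripper_width: 0.528
```

Run:
```python
from plant import manip
print(manip.job_done())
```

```text
the job is handed in; nothing more can be done
None
```

The pail that held the marble now hangs upright in the caddy's notches, with its grip away from the roll-top. The marble is in the tray. I handed the job in at about 25.5 s.

- **What went wrong on the way:** on the first tipping try the full grip held the roller rigidly, so the pail lifted out of the notches without turning. I lowered it straight back in. I then repeated the tip with the jaws set to just touch the roller. The pail turned on its pins to about 98°, the marble rolled out, and I swung the pail back along the same arc. During this run the pins rose a few millimetres in the notches at times and settled back each time.
- **Last checks:** the last scene and top pictures, taken about half a second before hand-in, show:
    - The pins sit in both notches, within about a millimetre of where they sat when the pail was first hung.
    - The marble is at the roll-top end of the tray.
    - The other pail, with the sharpener, has not moved.
    - The gripper was clear of everything, with contact force about 0 N.
- **Not exact:** the two cameras disagreed by about 2–4 mm on some points. I took no picture after the final half-second pause.

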